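# Check the washed doughnut cutter rings in the caliper and rack them

### The arm

A 6-joint arm with a two-finger parallel gripper is mounted at the origin on the work surface. World frame = base frame: x ahead of the robot, y to its left, z up, the work surface at z = 0. Lengths are in m, angles in rad, forces in N, time in s.
With the tool pointing down it reaches from about 0.35 to 0.975 m from the base axis. Payload 4.9 kg.
Tool frame: the origin (TCP) lies at the very end of the fingers, on their centre line; the grasp point (between the pads) lies 19 mm behind it; z points along the fingers, y is the line along which they close (so a half turn about z gives the same grasp; the last joint's range is limited). The gripper opens to 85 mm and grips with 20 to 120 N. Pads are 22 mm wide; open, the fingers measure 114 mm over their backs; the gripper's body (76 mm by 85 mm) begins 54 mm behind the grasp point. The pads swing forward as they close: fully open they stand 13 mm farther back than shut.
Start: joints at [1.118, 0.053, 1.613, -0, 1.476, -0.119], TCP at [0.205, 0.59, 0.231] pointing down, gripper open.
Joint ranges: [-3.01, 3.01], [-1.01, 2.22], [0.06, 2.58], [-1.02, 4.17], [0.09, 2.62], [-3.14, 3.14]. Speed limits (rad/s): [2.57, 2.57, 3.14, 3.14, 3.14, 3.14].

### API

Orientations are given as a unit quaternion [w, x, y, z].
In Python, from plant import manip gives the robot as it stands.
- The arm moves only by the tool send_rows, never from a script. Its argument "increments" is a list of rows, each an object of numbers: "claw": the closure, from -1 (fully open) to 1 (shut); "dx", "dy", "dz": the shift along the tool's x, y, z in units of 0.5 m (1.0 is 0.5 m); "yaw": the turn about the tool's z in units of 1.5 rad (1.0 is 1.5 rad). A call has 1 to 20 rows; each row is the pose to reach, as a shift and turn from the pose commanded when the call began, along the tool's axes at that moment; what a row does not reach only later rows make up. A row lasts 1/8 s, in which the tool goes at most 62.5 mm and 10.7 degrees, less where a joint would pass 70% of its speed; a pose out of reach is approached as far as the arm can. A call with a number of a shift or a turn outside -1 to 1 is refused whole. A call with a gripper value outside its range is refused whole. The fingers move at their own pace and stop on an object; the grip force is fixed at half the most. Time passes only in rows, so rows that repeat a pose let the fingers close. It gives the time, the measured TCP pose, the force, the opening and the grip force at its end, in the units of the state.
- manip.state(): the state, without advancing time (a new reading comes with each control period).
- manip.grab_frame(name): name is "scene" or "side" or "wrist"; returns the picture (384x512x3 uint8, red, green, blue); there is no depth.
- manip.camera_params(name): a dict with "camera_matrix" (3x3 intrinsics, pixels), "k1" (the pictures are not rectified: a ray, as slopes to the right and down, at radius r is drawn at 1 + k1 r^2 times it, then the intrinsics apply), "extrinsics" (4x4, takes a point from world to camera coordinates); the wrist camera has in their place "tool_from_camera" (4x4, takes a point from camera to tool coordinates, whose origin is the TCP and whose axes are the flange's). Camera axes: x right, y down, z forward; pixel columns grow to the right and rows downward; lengths in m; the calibration is good to about 2 mm. A picture is of the moment at which its call begins: read the wrist's pose just before it. camera_params takes no time and is no camera call.
- manip.job_done(): hands the job in; it is judged then, once.
The state is a dict: "time": time; "joint_pos": joint angles; "joint_vel": joint speeds; "joint_efforts": joint torques, N m; "tool_pos": TCP position; "tool_rot": TCP orientation; "contact_force": force on the tool from outside, world axes, zero at the start; "ft_torque": the same for the moment, N m; "gripper_width": opening from 0.0 (shut) to 1.0 (fully open); "grasp_force": force on a finger pad.
Only numpy, scipy, OpenCV 4.12 (cv2) and the standard library are available. Lean on these libraries where they do the work, as an engineer would, in place of code of your own. Each camera call takes 0.05 s, during which the arm holds its last target. There are 200 camera calls.

### The job

Some of the doughnut machine's washed cutter rings lie on the counter: gauge and rack them one by one from largest to smallest (brown, pink, white, yellow; some may be missing). Lay each ring flat in the bench caliper, let go of it, slide the jaw gently shut by its black tab until the sprung orange pad is pressed in by the ring against the fixed jaw, hold a moment, then open the jaw and thread the ring fully home on the post before starting the next. At the end leave the empty caliper slid fully shut, all the rings let go on the post, and the jar, cup and spatula alone.

Things in the scene. Friction and masses are not known exactly. Their poses are not given: they have to be found in the camera images.
- ring_brown: brown plastic cutter ring (a plain flat ring with flat faces), outer diameter 68, hole diameter 30, height 18, about 60 g, loose; lies flat at the start. Origin at the centre of its hole, at half its height (9 from either face), z along the axis; it may lie either face up. May be absent
- ring_pink: pink plastic cutter ring (a plain flat ring with flat faces), outer diameter 64, hole diameter 30, height 18, about 60 g, loose; lies flat at the start. Origin at the centre of its hole, at half its height (9 from either face), z along the axis; it may lie either face up. May be absent
- ring_white: white plastic cutter ring (a plain flat ring with flat faces), outer diameter 60, hole diameter 30, height 18, about 60 g, loose; lies flat at the start. Origin at the centre of its hole, at half its height (9 from either face), z along the axis; it may lie either face up. May be absent
- ring_yellow: yellow plastic cutter ring (a plain flat ring with flat faces), outer diameter 56, hole diameter 30, height 18, about 60 g, loose; lies flat at the start. Origin at the centre of its hole, at half its height (9 from either face), z along the axis; it may lie either face up. May be absent
- caliper: bench caliper, fixed to the bench: steel bed 100 (x) by 200 (y), 12 thick, its top is flat and carries the rings. Origin at the centre of the bed's underside, on the bench; the caliper's y axis points from the sliding jaw to the fixed jaw, x across, z up. Its place and yaw differ from start to start
- anvil: the blue fixed jaw with a small round dial on top (the dial is only for looks), 60 wide (x), 23 thick (y), its top 42 above the bench, 53 with the dial (diameter 40, set back from the measuring face, overhanging the rear). Origin under its centre at the bed's top. Its flat measuring face looks to the caliper's -y, 11.5 from the origin, i.e. at y = +75 in the caliper frame
- jaw (a joint): travel of the sliding jaw in m: 0 = fully open, grows towards the fixed jaw, stops at 0.102 = fully shut. Free gap between pad face and fixed jaw = 104 mm minus the travel. Friction about 1 N, stays where it is left
- jaw_grip (a point): top centre of the black upright tab on the blue sliding jaw, by which the jaw is slid: tab 16 wide (x), 32 along y, 36 tall, standing on the jaw block (60 by 40), whose top is 42.5 above the bench; this point is 78 above the bench and 34 behind (-y) the pad face. At travel 0 it is at y = -63 in the caliper frame. Its x, y, z axes are the caliper's
- pad: orange sprung contact pad on the front of the sliding jaw, 50 wide (x), 16 tall, from 15 to 31 above the bench. Origin below the centre of its flat face, at the height of the bed's top. It gives way up to 10 mm towards the jaw block, with 0.8 N per mm, then it is hard
- seat (a point): point on the bed's top (12 above the bench), caliper frame x = 0, y = +20, 55 from the fixed jaw's face: a good centre for a ring to be laid down when the jaw is fully open (pad face then at y = -29)
- stand: post stand, fixed to the bench: dark base disc of diameter 80, 6 thick, with an upright steel post in its centre, diameter 25, straight to 58 above the bench, then tapering to its top, 68 above the bench. Origin at the base's underside centre, on the bench. A ring fully home on the base has its underside 6 (its origin 15) above the bench, each further one 18 higher
- post_tip (a point): centre of the post's top, 68 above the bench
- jar: yellow jar with a red cap, diameter 60, 110 tall, origin at its underside; leave alone
- cup: blue cup, rim diameter 76, 85 tall, origin at its underside; leave alone
- spatula: spatula, 250 long, lying at the far side, origin on the underside, handle towards its -x; leave alone
There are look-alikes about, which are no part of the job. Several things have the shape of the ring_white; the one meant has the colours described above. Leave any blue or green look-alike of the ring_brown alone.

How it is judged:
By the outcome, as a careful person would: the job done as asked, in the order asked, and still so for the second after the job is handed in, with the robot touching nothing.
Of ring_brown, ring_pink, ring_white, ring_yellow only 2 to 3 are there at a start; the rules pass over those that are not, and their reading is None.
At some moment in a run one of ring_brown, ring_pink, ring_white, ring_yellow may be knocked a few centimetres aside while the robot is not near it.
Once in a run the grip may slacken for a moment while it holds something.
It also fails if it takes over 210 s, if anything falls off the work surface, if the arm or the gripper's body presses on something with over 40 N, if the wrist force passes 120 N, or if a joint passes its speed limit or range.

## Working session

There is one attempt and no reset: what is moved stays moved. The work goes in short steps, Python scripts to look and compute and a tool call to move; the robot and the scene stay as the last step left them, time stands still between calls to the robot, and variables do not carry over. Pictures are saved under pics/ and viewed, at most 14 in all, crops included, and the job is handed in when it is done.

Besides the shell and the picture viewer there is one more tool, called after ">>>" in YAML: its name, and indented under it one key for each argument. send_rows: Moves the arm, as the interface text tells. Shifts and turns lie within -1 to 1; 1 stands for 0.5 m of shift or 1.5 rad of turn. Its arguments: {"type":"object","properties":{"increments":{"type":"array","items":{"type":"object","properties":{"claw":{"type":"number"},"dx":{"type":"number"},"dy":{"type":"number"},"dz":{"type":"number"},"yaw":{"type":"number"}}}}},"required":["increments"]}

```bash
ls; mkdir -p pics; cat > h.py <<'E'
import numpy as np,cv2
from plant import manip
from scipy.spatial.transform import Rotation as R
def T_wt():
    s=manip.state();T=np.eye(4);q=s['tool_rot'];T[:3,:3]=R.from_quat([q[1],q[2],q[3],q[0]]).as_matrix();T[:3,3]=s['tool_pos'];return T
def w2c(name,T=None):
    p=manip.camera_params(name)
    E=np.array(p['extrinsics']) if name!='wrist' else np.linalg.inv((T_wt() if T is None else T)@np.array(p['tool_from_camera']))
    return np.array(p['camera_matrix']),p['k1'],E
def ray(name,uv,T=None):
    K,k1,E=w2c(name,T);d=np.linalg.solve(K,[uv[0],uv[1],1])[:2];u=d.copy()
    for _ in range(30):u=d/(1+k1*(u@u))
    C=np.linalg.inv(E);return C[:3,3],C[:3,:3]@np.array([*u,1])
def onz(name,uv,z,T=None):
    o,d=ray(name,uv,T);return o+d*(z-o[2])/d[2]
def proj(name,P,T=None):
    K,k1,E=w2c(name,T);c=E[:3,:3]@np.array(P)+E[:3,3];u=c[:2]/c[2];u=u*(1+k1*(u@u));return (K@[*u,1])[:2]
def tri(rays):
    A=0;b=0
    for o,d in rays:
        d=d/np.linalg.norm(d);M=np.eye(3)-np.outer(d,d);A=A+M;b=b+M@o
    return np.linalg.solve(A,b)
def snap(name,fn):
    im=manip.grab_frame(name);cv2.imwrite('pics/'+fn,im[:,:,::-1]);return im
E
python3 - <<'E'
from h import *
a=snap('scene','a.png');b=snap('side','b.png');c=snap('wrist','c.png')
for n,i in zip('abc',(a,b,c)): cv2.imwrite(f'pics/{n}2.png',cv2.resize(i[:,:,::-1],(800,600),interpolation=cv2.INTER_CUBIC))
for n in('scene','side'):
    K,k,E=w2c(n);C=np.linalg.inv(E);print(n,C[:3,3].round(3),C[:3,2].round(2))
print(manip.camera_params('wrist'));print(T_wt().round(3))
E
```

```text
pics
scene [1.032 0.797 0.876] [-0.39 -0.65 -0.65]
side [ 0.236 -0.628  0.842] [ 0.32  0.6  -0.73]
{'camera_matrix': array([[317.99830765,   0.        , 254.06688705],
       [  0.        , 317.99830765, 191.2135827 ],
       [  0.        ,   0.        ,   1.        ]]), 'k1': -0.0402802848273824, 'tool_from_camera': array([[-4.68963200e-04, -9.63852549e-01, -2.66435814e-01,
         6.77789466e-02],
       [ 9.99999860e-01, -3.86393690e-04, -3.62325880e-04,
         8.27867562e-04],
       [ 2.46279606e-04, -2.66435946e-01,  9.63852595e-01,
        -1.41642583e-01],
       [ 0.00000000e+00,  0.00000000e+00,  0.00000000e+00,
         1.00000000e+00]])}
[[-0.945  0.328 -0.001  0.205]
 [ 0.328  0.945 -0.001  0.59 ]
 [ 0.    -0.002 -1.     0.23 ]
 [ 0.     0.     0.     1.   ]]
```

View pics/a2.png

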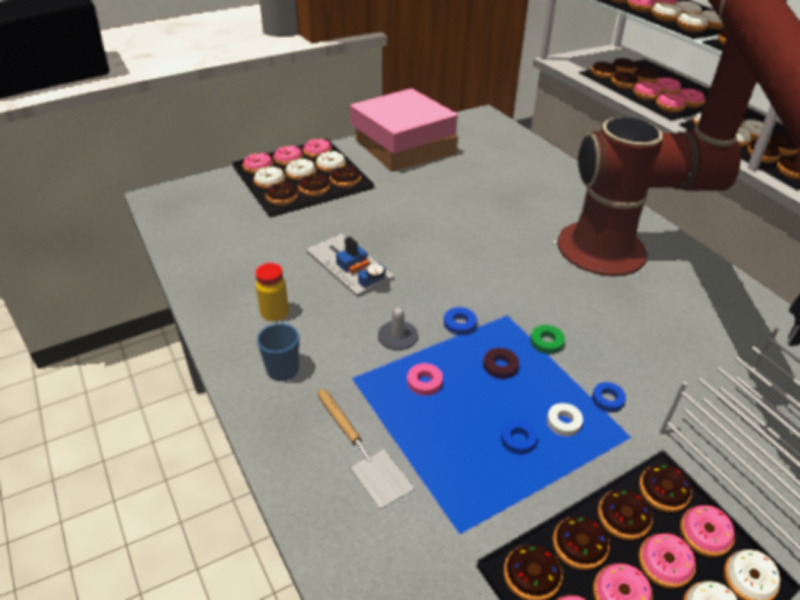

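View pics/b2.png

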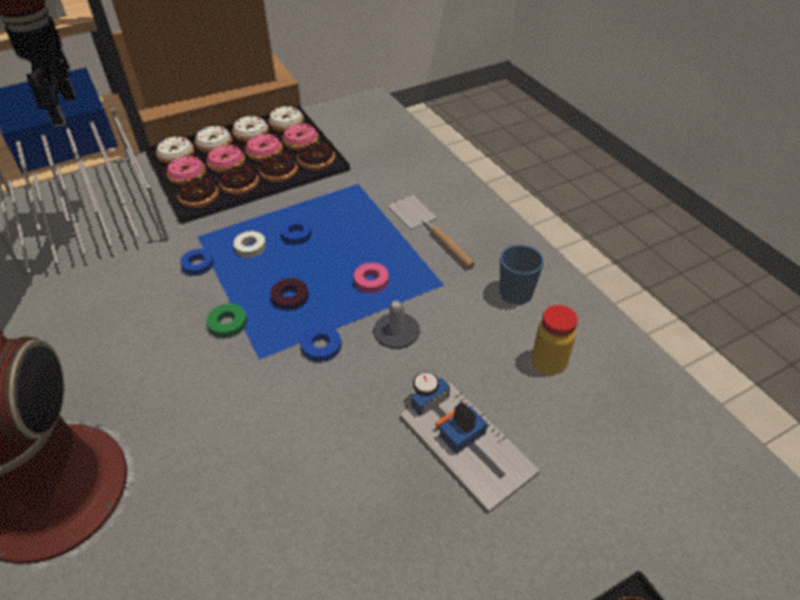

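The scene picture shows brown (501,362), pink (425,378) and white (565,419) with no yellow ring. The post tip is at (398,311) and the caliper tab at (350,238), with the jaw partly shut. In the side picture brown is at (290,292), pink at (371,276), white at (249,243), the post tip at (397,303) and the tab at (464,405).

```bash
python3 - <<'E'
from h import *
s=1.5625
f=lambda a:(np.array(a)+.5)/s-.5
for n,a,b in [('brown',(501,362),(290,292)),('pink',(425,378),(371,276)),('white',(565,419),(249,243)),('post',(398,311),(397,303)),('tab',(350,238),(464,405)),('dial',(375,268),(426,382)),('c1',(308,248),(537,468)),('c2',(335,235),(490,508)),('c3',(392,277),(402,416)),('c4',(360,293),(448,380)),('blue',(460,320),(321,343)),('green',(547,338),(227,320)),('blue2',(609,396),(197,261)),('blue3',(519,437),(296,232)),('jarcap',(269,271),(560,320)),('cup',(279,338),(521,262))]:
    print(n,tri([ray('scene',f(a)),ray('side',f(b))]).round(3))
E
```

```text
brown [0.447 0.191 0.013]
pink [0.593 0.155 0.013]
white [0.429 0.355 0.012]
post [0.577 0.026 0.068]
tab [ 0.56  -0.21   0.085]
dial [ 0.544 -0.128  0.054]
c1 [ 0.621 -0.311  0.014]
c2 [ 0.536 -0.331  0.01 ]
c3 [ 0.498 -0.136  0.006]
c4 [ 0.59  -0.115  0.013]
blue [0.448 0.055 0.011]
green [0.326 0.182 0.011]
blue2 [0.324 0.356 0.012]
blue3 [0.522 0.344 0.009]
jarcap [ 0.762 -0.16   0.106]
cup [ 0.806 -0.003  0.08 ]
```

```bash
cat >> h.py <<'E'
def inc(P,ang=None):
    "P world TCP, ang = world angle (deg) of tool x; from measured pose"
    T=T_wt();d=T[:3,:3].T@(np.array(P)-T[:3,3])/.5
    a=np.degrees(np.arctan2(T[1,0],T[0,0]));y=0 if ang is None else -((ang-a+180)%360-180)/180*np.pi/1.5
    print('dx %.4f dy %.4f dz %.4f yaw %.4f (x-angle now %.2f)'%(*d,y,a))
E
python3 -c "
from h import *
inc([.45,.2,.26],100.1);print(manip.state()['time'])"
```

```text
dx -0.7194 dy -0.5763 dz -0.0586 yaw 0.7071 (x-angle now 160.87)
0.15
```

>>> send_rows:
  increments:
    - {"dx": -0.72,"dy": -0.576,"dz": -0.058,"yaw": 0.707,"claw": -1}
    - {"dx": -0.72,"dy": -0.576,"dz": -0.058,"yaw": 0.707,"claw": -1}
    - {"dx": -0.72,"dy": -0.576,"dz": -0.058,"yaw": 0.707,"claw": -1}
    - {"dx": -0.72,"dy": -0.576,"dz": -0.058,"yaw": 0.707,"claw": -1}
    - {"dx": -0.72,"dy": -0.576,"dz": -0.058,"yaw": 0.707,"claw": -1}
    - {"dx": -0.72,"dy": -0.576,"dz": -0.058,"yaw": 0.707,"claw": -1}
    - {"dx": -0.72,"dy": -0.576,"dz": -0.058,"yaw": 0.707,"claw": -1}
    - {"dx": -0.72,"dy": -0.576,"dz": -0.058,"yaw": 0.707,"claw": -1}
    - {"dx": -0.72,"dy": -0.576,"dz": -0.058,"yaw": 0.707,"claw": -1}
    - {"dx": -0.72,"dy": -0.576,"dz": -0.058,"yaw": 0.707,"claw": -1}

```text
time: 1.4
tool_pos: [0.45, 0.2009, 0.26]
tool_rot: [-0.0, 0.642, 0.767, -0.0]
contact_force: [-0.3, 0.5, -0.3]
gripper_width: 0.999
grasp_force: 0.0
```

```bash
python3 -c "
from h import *
T=T_wt();np.save('T1.npy',T);i=snap('wrist','w1.png');cv2.imwrite('pics/w12.png',cv2.resize(i[:,:,::-1],(800,600),interpolation=cv2.INTER_CUBIC))
print(T.round(3))
inc([.56,-.2,.24],100.1)"
```

```text
[[-0.176  0.984 -0.001  0.45 ]
 [ 0.984  0.176  0.     0.201]
 [ 0.    -0.001 -1.     0.26 ]
 [ 0.     0.     0.     1.   ]]
dx -0.8287 dy 0.0749 dz 0.0396 yaw 0.0009 (x-angle now 100.18)
```

View pics/w12.png

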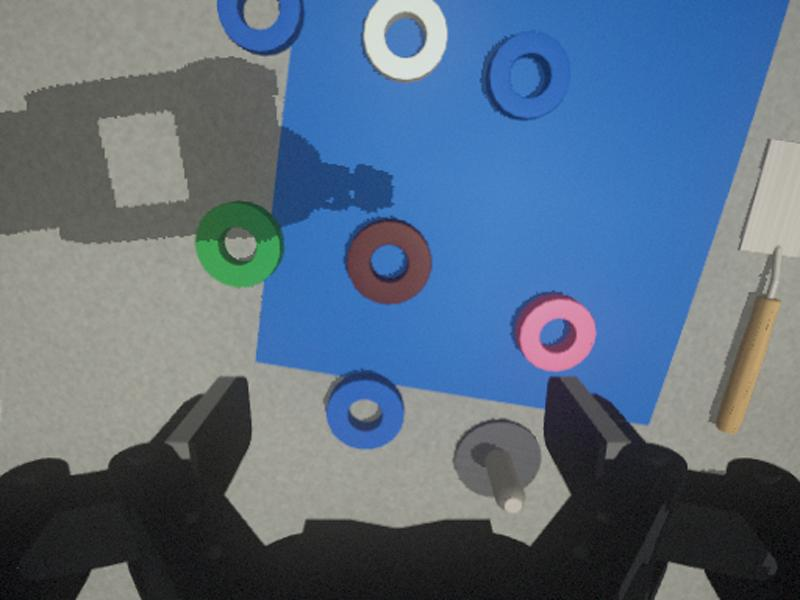

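The wrist picture shows brown (389,261), pink (556,332), white (405,36) and the post tip (512,505), with the green and blue look-alikes clear of them. Now the caliper.

>>> send_rows:
  increments:
    - {"dx": -0.829,"dy": 0.075,"dz": 0.04,"claw": -1}
    - {"dx": -0.829,"dy": 0.075,"dz": 0.04,"claw": -1}
    - {"dx": -0.829,"dy": 0.075,"dz": 0.04,"claw": -1}
    - {"dx": -0.829,"dy": 0.075,"dz": 0.04,"claw": -1}
    - {"dx": -0.829,"dy": 0.075,"dz": 0.04,"claw": -1}
    - {"dx": -0.829,"dy": 0.075,"dz": 0.04,"claw": -1}
    - {"dx": -0.829,"dy": 0.075,"dz": 0.04,"claw": -1}
    - {"dx": -0.829,"dy": 0.075,"dz": 0.04,"claw": -1}
    - {"dx": -0.829,"dy": 0.075,"dz": 0.04,"claw": -1}

```text
invalid input
```

```bash
python3 -c "
from h import *
T=T_wt();np.save('T2.npy',T);i=snap('wrist','w2.png');cv2.imwrite('pics/w22.png',cv2.resize(i[:,:,::-1],(800,600),interpolation=cv2.INTER_CUBIC))
print(T.round(3))"
```

```text
[[-0.177  0.984 -0.001  0.45 ]
 [ 0.984  0.177  0.     0.201]
 [ 0.    -0.001 -1.     0.26 ]
 [ 0.     0.     0.     1.   ]]
```

View pics/w22.png

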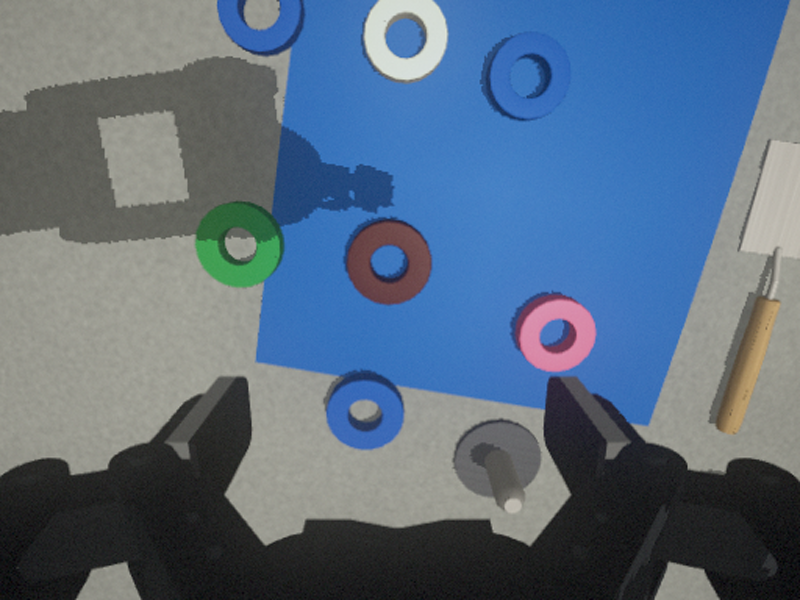

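The call was refused and the picture is unchanged, so I'll resend with every field filled in.

>>> send_rows:
  increments:
    - {"dx": -0.829,"dy": 0.075,"dz": 0.04,"yaw": 0,"claw": -1}
    - {"dx": -0.829,"dy": 0.075,"dz": 0.04,"yaw": 0,"claw": -1}
    - {"dx": -0.829,"dy": 0.075,"dz": 0.04,"yaw": 0,"claw": -1}
    - {"dx": -0.829,"dy": 0.075,"dz": 0.04,"yaw": 0,"claw": -1}
    - {"dx": -0.829,"dy": 0.075,"dz": 0.04,"yaw": 0,"claw": -1}
    - {"dx": -0.829,"dy": 0.075,"dz": 0.04,"yaw": 0,"claw": -1}
    - {"dx": -0.829,"dy": 0.075,"dz": 0.04,"yaw": 0,"claw": -1}
    - {"dx": -0.829,"dy": 0.075,"dz": 0.04,"yaw": 0,"claw": -1}
    - {"dx": -0.829,"dy": 0.075,"dz": 0.04,"yaw": 0,"claw": -1}

```text
time: 2.62
tool_pos: [0.5603, -0.1996, 0.2401]
tool_rot: [-0.0, 0.641, 0.767, 0.0]
contact_force: [-0.1, 0.1, -0.1]
gripper_width: 1.004
grasp_force: 0.0
```

```bash
python3 -c "
from h import *
T=T_wt();np.save('T2.npy',T);i=snap('wrist','w3.png');cv2.imwrite('pics/w32.png',cv2.resize(i[:,:,::-1],(800,600),interpolation=cv2.INTER_CUBIC))
print(T.round(3))"
```

```text
[[-0.177  0.984 -0.     0.56 ]
 [ 0.984  0.177  0.001 -0.2  ]
 [ 0.001 -0.    -1.     0.24 ]
 [ 0.     0.     0.     1.   ]]
```

View pics/w32.png

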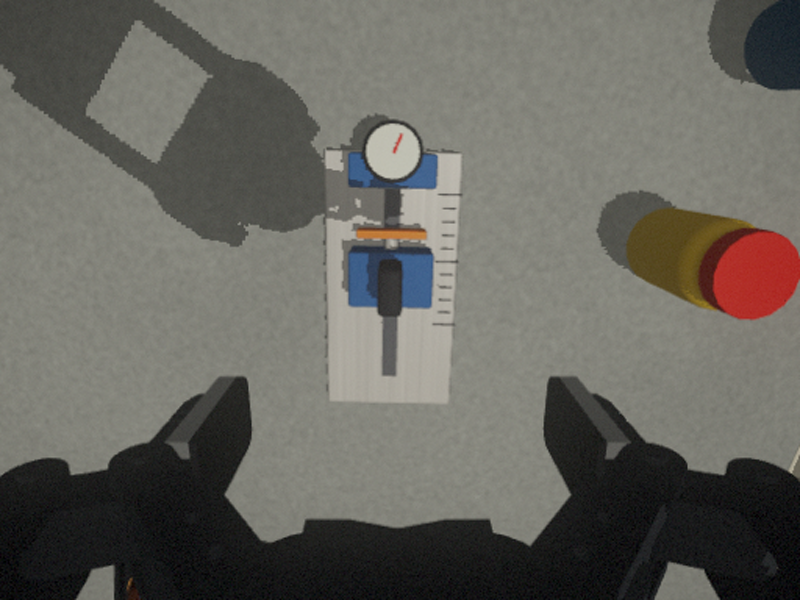

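The caliper lies with bed corners (326,148), (462,152), (449,403) and (330,401). The pad is at v≈234, the tab centre at u≈390 with its rear top edge at v≈316, and the dial centre at (393,151).

```bash
cat >> h.py <<'E'
from scipy.optimize import least_squares
f=lambda a:(np.array(a)+.5)/1.5625-.5
def cal2w(c,p): # c=(x,y,th of caliper x axis)
    x,y,th=c;return np.array([x+np.cos(th)*p[0]-np.sin(th)*p[1],y+np.sin(th)*p[0]+np.cos(th)*p[1],p[2]])
E
python3 - <<'E'
from h import *
T=np.load('T2.npy')
obs=[((-.05,.1,.012),(326,148)),((.05,.1,.012),(462,152)),((.05,-.1,.012),(449,403)),((-.05,-.1,.012),(330,401))]
sc=[((.05,-.1,.012),(308,248)),((-.05,-.1,.012),(335,235)),((-.05,.1,.012),(392,277)),((.05,.1,.012),(360,293))]
sd=[((.05,-.1,.012),(537,468)),((-.05,-.1,.012),(490,508)),((-.05,.1,.012),(402,416)),((.05,.1,.012),(448,380))]
for name,sets in [('wrist',[('wrist',obs)]),('all',[('wrist',obs),('scene',sc),('side',sd)])]:
    r=lambda c:np.concatenate([proj(n,cal2w(c,p),T)-f(uv) for n,o in sets for p,uv in o])
    s=least_squares(r,[.56,-.22,.17]);print(name,s.x.round(4),np.degrees(s.x[2]).round(2),s.fun.round(1))
c=s.x if 0 else least_squares(lambda c:np.concatenate([proj('wrist',cal2w(c,p),T)-f(uv) for p,uv in obs]),[.56,-.22,.17]).x
np.save('cal.npy',c)
iv=lambda w:np.array([[np.cos(c[2]),np.sin(c[2])],[-np.sin(c[2]),np.cos(c[2])]])@(w[:2]-c[:2])
for n,uv,z in [('tab rear',(390,316),.078),('dial',(393,151),.053),('pad face top',(391,230),.031),('anvil L front',(349,187),.042),('anvil R front',(437,187),.042),('block rear L',(349,306),.0425),('block rear R',(433,306),.0425),('slot',(389,376),.012)]:
    print(n,iv(onz('wrist',f(uv),z,T)).round(4))
# post: tip and base from T1 + here
T1=np.load('T1.npy')
print('post',onz('wrist',f((513,506)),.068,T1).round(4),'base',onz('wrist',f((498,458)),.006,T1).round(4))
print('post 2view',tri([ray('wrist',f((513,506)),T1),ray('scene',f((398,311))),ray('side',f((397,303)))]).round(4))
E
```

```text
wrist [ 0.5598 -0.2227  0.1563] 8.95 [-1.1 -0.2  1.3 -0.8  0.8  0.9 -0.9  0.6]
all [ 0.5602 -0.2228  0.1619] 9.28 [-1.3  0.2  1.  -0.9  1.5  0.8 -0.2  0.9 -1.4  0.6  4.2 -0.9  1.6 -1.
 -1.7  0.5  2.1  0.3 -0.7  0.9 -2.1 -2.   0.3  0.1]
tab rear [-0.0001 -0.0043]
dial [-0.0003  0.0979]
pad face top [-0.001   0.0446]
anvil L front [-0.0295  0.0743]
anvil R front [0.0294 0.0755]
block rear L [-0.0298 -0.0086]
block rear R [ 0.03   -0.0073]
slot [-0.0007 -0.0758]
post [0.5747 0.0253 0.068 ] base [0.5737 0.0284 0.006 ]
post 2view [0.5764 0.025  0.0678]
```

```bash
python3 -c "
from h import *
c=np.load('cal.npy');c[2]=np.radians(9.5);np.save('cal.npy',c)
inc(cal2w(c,(0,.0117,.05)),99.5)"
```

```text
dx -0.0227 dy -0.0089 dz 0.3805 yaw 0.0085 (x-angle now 100.23)
```

>>> send_rows:
  increments:
    - {"dx": -0.023,"dy": -0.009,"dz": 0.1,"yaw": 0.0085,"claw": -1}
    - {"dx": -0.023,"dy": -0.009,"dz": 0.2,"yaw": 0.0085,"claw": -1}
    - {"dx": -0.023,"dy": -0.009,"dz": 0.3,"yaw": 0.0085,"claw": -1}
    - {"dx": -0.023,"dy": -0.009,"dz": 0.35,"yaw": 0.0085,"claw": -1}
    - {"dx": -0.023,"dy": -0.009,"dz": 0.38,"yaw": 0.0085,"claw": -1}
    - {"dx": -0.023,"dy": -0.009,"dz": 0.38,"yaw": 0.0085,"claw": -1}
    - {"dx": -0.023,"dy": -0.009,"dz": 0.38,"yaw": 0.0085,"claw": 0.5}
    - {"dx": -0.023,"dy": -0.009,"dz": 0.38,"yaw": 0.0085,"claw": 0.75}
    - {"dx": -0.023,"dy": -0.009,"dz": 0.38,"yaw": 0.0085,"claw": 0.75}
    - {"dx": -0.023,"dy": -0.009,"dz": 0.38,"yaw": 0.0085,"claw": 0.75}
    - {"dx": -0.023,"dy": -0.009,"dz": 0.38,"yaw": 0.0085,"claw": 0.75}
    - {"dx": -0.023,"dy": -0.009,"dz": 0.38,"yaw": 0.0085,"claw": 0.75}

```text
time: 4.18
tool_pos: [0.5576, -0.2135, 0.0511]
tool_rot: [-0.0, 0.647, 0.762, -0.0]
contact_force: [-4.3, 0.0, 5.7]
gripper_width: 0.173
grasp_force: 60.3
```

>>> send_rows:
  increments:
    - {"dx": -0.01,"dy": 0,"dz": 0,"yaw": 0,"claw": 0.75}
    - {"dx": -0.03,"dy": 0,"dz": 0,"yaw": 0,"claw": 0.75}
    - {"dx": -0.05,"dy": 0,"dz": 0,"yaw": 0,"claw": 0.75}
    - {"dx": -0.07,"dy": 0,"dz": 0,"yaw": 0,"claw": 0.75}
    - {"dx": -0.09,"dy": 0,"dz": 0,"yaw": 0,"claw": 0.75}
    - {"dx": -0.11,"dy": 0,"dz": 0,"yaw": 0,"claw": 0.75}
    - {"dx": -0.125,"dy": 0,"dz": 0,"yaw": 0,"claw": 0.75}
    - {"dx": -0.138,"dy": 0,"dz": 0,"yaw": 0,"claw": 0.75}
    - {"dx": -0.146,"dy": 0,"dz": 0,"yaw": 0,"claw": 0.75}
    - {"dx": -0.15,"dy": 0,"dz": 0,"yaw": 0,"claw": 0.75}
    - {"dx": -0.15,"dy": 0,"dz": 0,"yaw": 0,"claw": 0.75}

```text
time: 5.55
tool_pos: [0.5691, -0.2867, 0.051]
tool_rot: [-0.002, 0.647, 0.762, -0.0]
contact_force: [-7.6, 3.3, 8.3]
gripper_width: 0.181
grasp_force: 61.3
```

```bash
cat >> h.py <<'E'
def calf(w):
    c=np.load('cal.npy');return np.array([[np.cos(c[2]),np.sin(c[2])],[-np.sin(c[2]),np.cos(c[2])]])@(np.array(w)[:2]-c[:2])
def st():
    s=manip.state();T=T_wt();print('t',s['time'],'tcp',np.round(s['tool_pos'],4),'cal',calf(s['tool_pos']).round(4),'F_tool',(T[:3,:3].T@s['contact_force']).round(1),'w',round(s['gripper_width']*85,1),'g',s['grasp_force'])
E
python3 -c "
from h import *
st()"
```

```text
t 5.55 tcp [ 0.5691 -0.2867  0.051 ] cal [-0.0014 -0.0646] F_tool [ 4.5 -7.  -8.3] w 15.4 g 61.26587927341461
```

```bash
cat >> h.py <<'E'
RO={'brown':.034,'pink':.032,'white':.030}
def cmask(im,col):
    h=cv2.cvtColor(im,cv2.COLOR_RGB2HSV).astype(int);H,S,V=h[...,0],h[...,1],h[...,2]
    if col=='white': return (S<60)&(V>150)
    if col=='pink': return ((H>150))&(S>70)&(V>90)
    return ((H<15)|(H>165))&(S>50)&(V<150)
def ring(im,col,g,zb=0.,T=None,name='wrist',n=12):
    "fit ring centre (x,y) given underside height zb; g=guess; centroid match of rendered silhouette"
    r=RO[col];t=np.linspace(0,2*np.pi,60);g=np.array(g[:2],float);M=cmask(im,col)
    def ren(g):
        m=np.zeros(im.shape[:2],np.uint8)
        P=lambda r,z:np.array([proj(name,[g[0]+r*np.cos(a),g[1]+r*np.sin(a),z],T) for a in t])
        q=lambda a:np.round(a*16).astype(np.int32)
        A,B=P(r,zb+.018),P(r,zb);cv2.fillPoly(m,[q(cv2.convexHull(np.vstack([A,B]).astype(np.float32))[:,0])],1,shift=4)
        a=np.zeros_like(m);b=np.zeros_like(m);cv2.fillPoly(a,[q(P(.015,zb+.018))],1,shift=4);cv2.fillPoly(b,[q(P(.015,zb))],1,shift=4)
        m[(a&b)>0]=0;return m
    for k in range(n):
        m=ren(g);rad=1.25 if k>2 else 2.0;yy,xx=np.nonzero(m);cx,cy=xx.mean(),yy.mean();R0=(xx.max()-xx.min())/2
        Y,X=np.nonzero(M);k_=np.hypot(X-cx,Y-cy)<rad*R0
        if k_.sum()<50: print(col,'not seen');return None
        o=np.array([X[k_].mean(),Y[k_].mean()]);z=zb+.01
        g=g+(onz(name,o,z,T)-onz(name,(cx,cy),z,T))[:2]
    mm=M&(np.hypot(*(np.indices(M.shape)[::-1]-np.array([cx,cy])[:,None,None]))<1.3*R0)
    print(col,g.round(4),'IoU %.2f'%((mm&(m>0)).sum()/(mm|(m>0)).sum()));return g
E
python3 -c "
from h import *
np.save('cal.npy',[.5586,-.2229,np.radians(8.95)])
im=cv2.imread('pics/w1.png')[:,:,::-1].copy();T=np.load('T1.npy')
for n,g in [('brown',(.447,.191)),('pink',(.593,.155)),('white',(.429,.355))]: ring(im,n,g,0,T)
st();inc([.46,.13,.25],99)
"
```

```text
brown [0.4446 0.191 ] IoU 0.79Traceback (most recent call last):
  File "<string>", line 5, in <module>
    for n,g in [('brown',(.447,.191)),('pink',(.593,.155)),('white',(.429,.355))]: ring(im,n,g,0,T)
                                                                                   ~~~~^^^^^^^^^^^^
  File "h.py", line 55, in ring
    m=ren(g);rad=1.25 if k>2 else 2.0;yy,xx=np.nonzero(m);cx,cy=xx.mean(),yy.mean();R0=(xx.max()-xx.min())/2
  File "h.py", line 51, in ren
    A,B=P(r,zb+.018),P(r,zb);cv2.fillPoly(m,[q(cv2.convexHull(np.vstack([A,B]).astype(np.float32))[:,0])],1,shift=4)
                     ~^^^^^^
  File "h.py", line 49, in <lambda>
    P=lambda r,z:np.array([proj(name,[g[0]+r*np.cos(a),g[1]+r*np.sin(a),z],T) for a in t])
                           ~~~~^^^^^^^^^^^^^^^^^^^^^^^^^^^^^^^^^^^^^^^^^^^^^^
  File "h.py", line 17, in proj
    K,k1,E=w2c(name,T);c=E[:3,:3]@np.array(P)+E[:3,3];u=c[:2]/c[2];u=u*(1+k1*(u@u));return (K@[*u,1])[:2]
           ~~~^^^^^^^^
  File "h.py", line 7, in w2c
    p=manip.camera_params(name)
ValueError: time passes only in moves, steps and waits
```

>>> send_rows:
  increments:
    - {"dx": 0,"dy": 0,"dz": 0,"yaw": 0,"claw": -1}
    - {"dx": 0,"dy": 0,"dz": 0,"yaw": 0,"claw": -1}
    - {"dx": 0,"dy": 0,"dz": 0,"yaw": 0,"claw": -1}
    - {"dx": 0,"dy": 0,"dz": -0.1,"yaw": 0,"claw": -1}
    - {"dx": 0,"dy": 0,"dz": -0.2,"yaw": 0,"claw": -1}
    - {"dx": 0,"dy": 0,"dz": -0.3,"yaw": 0,"claw": -1}
    - {"dx": 0,"dy": 0,"dz": -0.4,"yaw": 0,"claw": -1}

```text
time: 6.42
tool_pos: [0.57, -0.2871, 0.2519]
tool_rot: [0.0, 0.647, 0.763, 0.0]
contact_force: [-0.1, -1.2, 0.2]
gripper_width: 0.998
grasp_force: 0.0
```

```bash
python3 -c "
from h import *
im=snap('wrist','w4.png');np.save('T4.npy',T_wt());st()
inc([.45,.13,.25],99)"
```

```text
t 6.475 tcp [ 0.5728 -0.2888  0.2612] cal [ 0.0038 -0.0673] F_tool [-1.1  1.3 -6.3] w 85.0 g 0.0
dx 0.8667 dy -0.1058 dz 0.0135 yaw 0.0046 (x-angle now 99.39)
```

```bash
python3 - <<'E'
s=open('h.py').read()
s=s.replace("def w2c(","_P={}\ndef _cp(n):\n    if n not in _P:_P[n]=manip.camera_params(n)\n    return _P[n]\ndef w2c(").replace("p=manip.camera_params(name)","p=_cp(name)",1)
s=s.replace("r=RO[col];t=","T=T_wt() if T is None else T;r=RO[col];t=")
open('h.py','w').write(s)
E
python3 -c "
from h import *
im=cv2.imread('pics/w1.png')[:,:,::-1].copy();T=np.load('T1.npy')
for n,g in [('brown',(.447,.191)),('pink',(.593,.155)),('white',(.429,.355))]: ring(im,n,g,0,T)
h=cv2.cvtColor(im,cv2.COLOR_RGB2HSV);print(h[160,235],h[160,262],h[185,249],h[150,230])
inc([.4446,.191,.16],99)
"
```

```text
brown [0.4446 0.1909] IoU 0.79
pink [0.5914 0.1558] IoU 0.88
white [0.4276 0.3569] IoU 0.87
[178  88 107] [  0  83 108] [175  89 106] [176  99  98]
dx 0.9904 dy -0.0983 dz 0.1925 yaw 0.0046 (x-angle now 99.39)
```

>>> send_rows:
  increments:
    - {"dx": 0.99,"dy": -0.098,"dz": 0.19,"yaw": 0.0046,"claw": -1}
    - {"dx": 0.99,"dy": -0.098,"dz": 0.19,"yaw": 0.0046,"claw": -1}
    - {"dx": 0.99,"dy": -0.098,"dz": 0.19,"yaw": 0.0046,"claw": -1}
    - {"dx": 0.99,"dy": -0.098,"dz": 0.19,"yaw": 0.0046,"claw": -1}
    - {"dx": 0.99,"dy": -0.098,"dz": 0.19,"yaw": 0.0046,"claw": -1}
    - {"dx": 0.99,"dy": -0.098,"dz": 0.19,"yaw": 0.0046,"claw": -1}
    - {"dx": 0.99,"dy": -0.098,"dz": 0.19,"yaw": 0.0046,"claw": -1}
    - {"dx": 0.99,"dy": -0.098,"dz": 0.19,"yaw": 0.0046,"claw": -1}
    - {"dx": 0.99,"dy": -0.098,"dz": 0.19,"yaw": 0.0046,"claw": -1}
    - {"dx": 0.99,"dy": -0.098,"dz": 0.19,"yaw": 0.0046,"claw": -1}
    - {"dx": 0.99,"dy": -0.098,"dz": 0.19,"yaw": 0.0046,"claw": -1}

```text
time: 7.85
tool_pos: [0.4418, 0.1922, 0.1557]
tool_rot: [0.0, 0.65, 0.76, 0.0]
contact_force: [0.2, -0.0, -0.2]
gripper_width: 1.001
grasp_force: 0.0
```

```bash
python3 -c "
from h import *
T=T_wt();im=snap('wrist','w5.png');cv2.imwrite('pics/w52.png',cv2.resize(im[:,:,::-1],(800,600)));st()
g=ring(im,'brown',(.4446,.191),0,T)
inc([*g,.02],99)"
```

```text
t 7.9 tcp [0.4419 0.1921 0.1558] cal [-0.0508  0.4281] F_tool [0.1 0.3 0.1] w 85.0 g 0.0
brown [0.4464 0.1833] IoU 0.54
dx -0.0187 dy 0.0060 dz 0.2715 yaw -0.0016 (x-angle now 98.86)
```

View pics/w52.png

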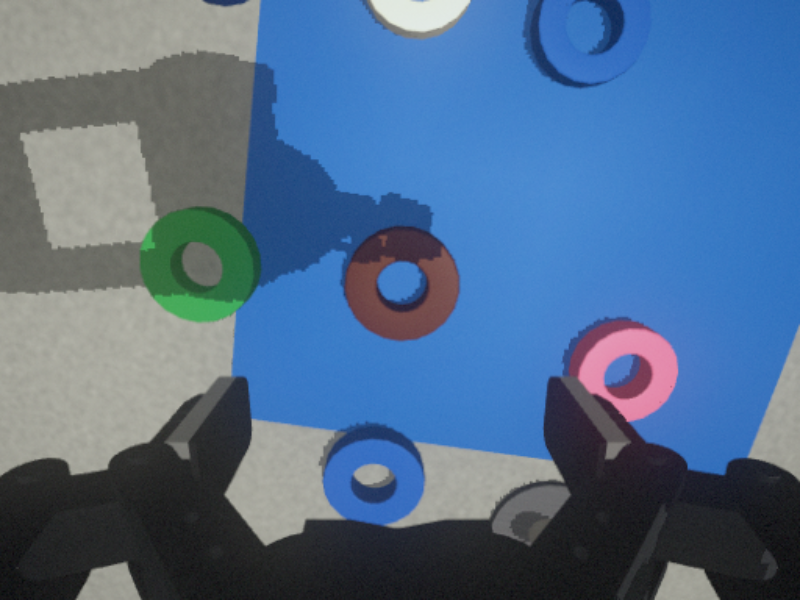

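The brown ring's top face is centred at about (403,283), partly in the arm's shadow, and clear of the green ring. I'll use a red-over-blue mask for brown so the shadow matters less.

```bash
sed -i "s/    return ((H<15)|(H>165))&(S>50)&(V<150)/    return im[...,0].astype(int)>im[...,2].astype(int)+6/" h.py; python3 -c "
from h import *
T=T_wt();im=cv2.imread('pics/w5.png')[:,:,::-1].copy()
print(onz('wrist',f((403,283.5)),.018,T))
g=ring(im,'brown',(.4446,.191),0,T)
im1=cv2.imread('pics/w1.png')[:,:,::-1].copy();ring(im1,'brown',(.4446,.191),0,np.load('T1.npy'))
inc([*g,.02],99)"
```

```text
[0.44520044 0.19289473 0.018     ]
brown [0.4458 0.1838] IoU 0.57
brown [0.4445 0.1909] IoU 0.80
dx -0.0175 dy 0.0051 dz 0.2715 yaw -0.0016 (x-angle now 98.86)
```

```bash
python3 -c "
from h import *
T=T_wt();im=cv2.imread('pics/w5.png')[:,:,::-1].copy()
for p in [(403,240),(375,245),(440,250),(403,325),(352,300),(403,222),(403,283),(440,210),(403,300)]: print(p,im[int(p[1]/1.5625),int(p[0]/1.5625)])
M=cmask(im,'brown');r=M[130:230,210:305];print(*[''.join('#' if v else '.' for v in q[::2]) for q in r[::3]],sep='\n')
"
```

```text
(403, 240) [69 53 66]
(375, 245) [64 46 56]
(440, 250) [68 51 72]
(403, 325) [113  73  74]
(352, 300) [103  62  67]
(403, 222) [ 36  78 136]
(403, 283) [ 67 127 201]
(440, 210) [ 72 132 206]
(403, 300) [ 45  80 134]
................................................
................................................
................................................
................................................
................................................
................................................
................................................
................###.............................
.................##..#..........................
.............#.#.##.............................
...........#..###..#.....#..........##..........
.................##..#..............###.........
.........#...#..######.......###########........
.......############..........############.......
......############............###########.......
......##########...............###########......
......##########................##########......
......##########................##########......
......##########................##########......
......##########................##########......
......###########..............##########.......
.......###########.............##########.......
.......############..........############.......
........###############.################........
.........##############################.........
..........############################..........
............########################............
..............####################..............
.................##############.................
................................................
................................................
................................................
................................................
................................................
```

```bash
sed -i "s/    return im\[...,0\].*/    b=cv2.GaussianBlur(im,(3,3),0).astype(int);return b[...,0]>b[...,1]+6/" h.py; python3 -c "
from h import *
T=T_wt();im=cv2.imread('pics/w5.png')[:,:,::-1].copy()
g=ring(im,'brown',(.4446,.191),0,T)
im1=cv2.imread('pics/w1.png')[:,:,::-1].copy();ring(im1,'brown',(.4446,.191),0,np.load('T1.npy'))
inc([*g,.02],99)"
```

```text
brown [0.4448 0.1906] IoU 0.86
brown [0.4445 0.191 ] IoU 0.85
dx -0.0037 dy 0.0051 dz 0.2715 yaw -0.0016 (x-angle now 98.86)
```

>>> send_rows:
  increments:
    - {"dx": -0.003,"dy": 0.005,"dz": 0.1,"yaw": 0,"claw": -1}
    - {"dx": -0.003,"dy": 0.005,"dz": 0.2,"yaw": 0,"claw": -1}
    - {"dx": -0.003,"dy": 0.005,"dz": 0.26,"yaw": 0,"claw": -1}
    - {"dx": -0.003,"dy": 0.005,"dz": 0.28,"yaw": 0,"claw": -1}
    - {"dx": -0.003,"dy": 0.005,"dz": 0.29,"yaw": 0,"claw": -1}
    - {"dx": -0.003,"dy": 0.005,"dz": 0.3,"yaw": 0,"claw": -1}
    - {"dx": -0.003,"dy": 0.005,"dz": 0.304,"yaw": 0,"claw": -1}
    - {"dx": -0.003,"dy": 0.005,"dz": 0.306,"yaw": 0,"claw": -1}
    - {"dx": -0.003,"dy": 0.005,"dz": 0.306,"yaw": 0,"claw": -1}

```text
time: 9.02
tool_pos: [0.4439, 0.1923, 0.0026]
tool_rot: [0.0, 0.649, 0.76, 0.0]
contact_force: [-0.6, 1.3, -0.0]
gripper_width: 1.002
grasp_force: 0.0
```

```bash
python3 -c "
from h import *
st();T=T_wt();im=snap('side','s1.png');u=proj('side',[.445,.191,.02]);print(u)
x,y=u.astype(int);cv2.imwrite('pics/s12.png',cv2.resize(im[max(0,y-70):y+50,max(x-70,0):x+90,::-1],(800,600),interpolation=cv2.INTER_CUBIC))"
```

```text
t 9.025 tcp [0.4439 0.1923 0.0026] cal [-0.0487  0.4279] F_tool [ 1.4 -0.4  0. ] w 85.2 g 0.0
[184.24422264 185.01296156]
```

View pics/s12.png

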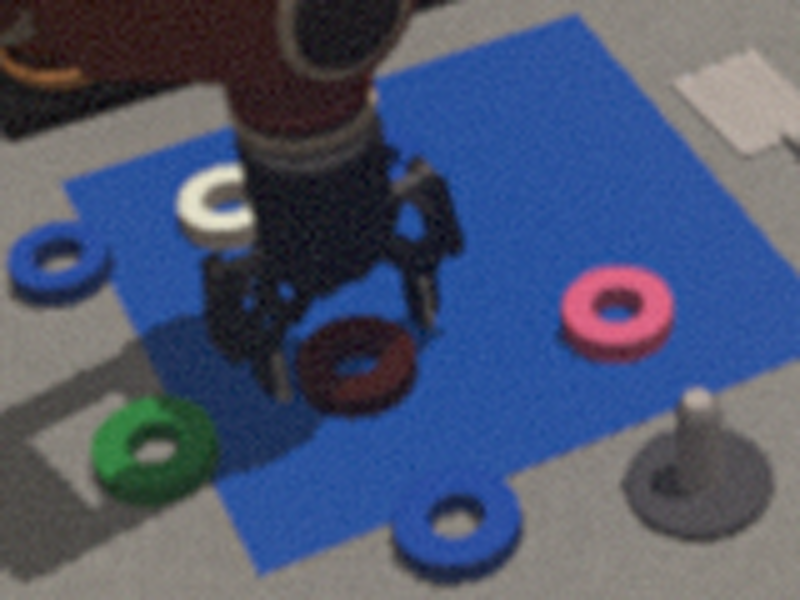

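The open fingers straddle the brown ring (355,365) with no contact and clear of the green one. I'll go slightly lower and close.

>>> send_rows:
  increments:
    - {"dx": 0,"dy": 0,"dz": 0.005,"yaw": 0,"claw": -1}
    - {"dx": 0,"dy": 0,"dz": 0.01,"yaw": 0,"claw": -0.8}
    - {"dx": 0,"dy": 0,"dz": 0.01,"yaw": 0,"claw": -0.5}
    - {"dx": 0,"dy": 0,"dz": 0.01,"yaw": 0,"claw": -0.3}
    - {"dx": 0,"dy": 0,"dz": 0.01,"yaw": 0,"claw": -0.3}
    - {"dx": 0,"dy": 0,"dz": 0.01,"yaw": 0,"claw": -0.3}
    - {"dx": 0,"dy": 0,"dz": 0.01,"yaw": 0,"claw": -0.3}

```text
time: 9.95
tool_pos: [0.4442, 0.1923, -0.0022]
tool_rot: [0.0, 0.65, 0.76, 0.0]
contact_force: [0.7, -0.6, 5.0]
gripper_width: 0.772
grasp_force: 66.9
```

```bash
python3 -c "
from h import *
st()"
```

```text
t 9.95 tcp [ 0.4442  0.1923 -0.0022] cal [-0.0484  0.4279] F_tool [-0.7  0.6 -5. ] w 65.6 g 66.89554810523987
```

```bash
python3 -c "
from h import *
c=np.load('cal.npy')
inc(cal2w(c,(0,.022,.011)),98.95)"
```

```text
dx -0.8119 dy 0.0963 dz -0.0264 yaw 0.0004 (x-angle now 98.99)
```

>>> send_rows:
  increments:
    - {"dx": 0,"dy": 0,"dz": -0.06,"yaw": 0,"claw": -0.3}
    - {"dx": 0,"dy": 0,"dz": -0.16,"yaw": 0,"claw": -0.3}
    - {"dx": 0,"dy": 0,"dz": -0.26,"yaw": 0,"claw": -0.3}
    - {"dx": -0.1,"dy": 0.012,"dz": -0.28,"yaw": 0,"claw": -0.3}
    - {"dx": -0.2,"dy": 0.024,"dz": -0.28,"yaw": 0,"claw": -0.3}
    - {"dx": -0.3,"dy": 0.036,"dz": -0.28,"yaw": 0,"claw": -0.3}
    - {"dx": -0.4,"dy": 0.048,"dz": -0.28,"yaw": 0,"claw": -0.3}
    - {"dx": -0.5,"dy": 0.06,"dz": -0.28,"yaw": 0,"claw": -0.3}
    - {"dx": -0.6,"dy": 0.072,"dz": -0.28,"yaw": 0,"claw": -0.3}
    - {"dx": -0.7,"dy": 0.084,"dz": -0.28,"yaw": 0,"claw": -0.3}
    - {"dx": -0.78,"dy": 0.094,"dz": -0.28,"yaw": 0,"claw": -0.3}
    - {"dx": -0.812,"dy": 0.096,"dz": -0.28,"yaw": 0,"claw": -0.3}
    - {"dx": -0.812,"dy": 0.096,"dz": -0.28,"yaw": 0,"claw": -0.3}
    - {"dx": -0.812,"dy": 0.096,"dz": -0.22,"yaw": 0,"claw": -0.3}
    - {"dx": -0.812,"dy": 0.096,"dz": -0.15,"yaw": 0,"claw": -0.3}
    - {"dx": -0.812,"dy": 0.096,"dz": -0.1,"yaw": 0,"claw": -0.3}

```text
time: 11.95
tool_pos: [0.5533, -0.1989, 0.0453]
tool_rot: [-0.001, 0.649, 0.761, -0.0]
contact_force: [0.2, -0.1, -0.0]
gripper_width: 0.774
grasp_force: 67.0
```

```bash
python3 -c "
from h import *
st();c=np.load('cal.npy')
T=T_wt();im=snap('wrist','w6.png');cv2.imwrite('pics/w62.png',cv2.resize(im[:,:,::-1],(800,600),interpolation=cv2.INTER_CUBIC))
inc(cal2w(c,(0,.022,.011)),98.95)"
```

```text
t 11.95 tcp [ 0.5533 -0.1989  0.0453] cal [-0.0015  0.0245] F_tool [-0.2  0.2  0. ] w 65.8 g 67.01728641986847
dx -0.0080 dy 0.0073 dz 0.0615 yaw 0.0015 (x-angle now 99.08)
```

View pics/w62.png

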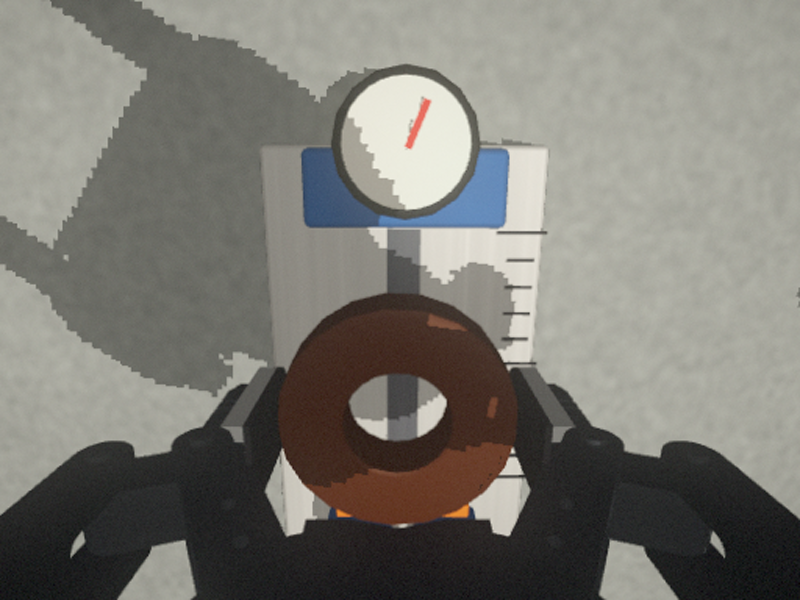

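The brown ring is well held (hole centre at about (398,420)). The anvil's front top edge runs from (303,226) to (509,228), the slot is at u≈403, and the open pad shows at v≈512.

```bash
python3 -c "
from h import *
T=T_wt()
for n,uv,z in [('anvL',(303,226.5),.042),('anvR',(509,227.5),.042),('bedTL',(262,146),.012),('bedTR',(548,146),.012),('slotfar',(404,235),.012),('slotnear',(402,425),.012)]:
    w=onz('wrist',f(uv),z,T);print(n,calf(w).round(4))
print('holetop',calf(onz('wrist',f((399,421)),.0453+.002+.018,T)).round(4),'rim L/R',[calf(onz('wrist',f(u),.0655,T)).round(4) for u in((278,415),(518,415),(398,523),(398,308))])
"
```

```text
anvL [-0.0303  0.0764]
anvR [0.0285 0.0763]
bedTL [-0.0487  0.0996]
bedTR [0.0464 0.0998]
slotfar [-0.0012  0.0699]
slotnear [-0.0016 -0.0034]
holetop [-0.0026  0.0279] rim L/R [array([-0.0347,  0.0295]), array([0.0288, 0.0299]), array([-0.0028, -0.0044]), array([-0.0029,  0.0592])]
```

>>> send_rows:
  increments:
    - {"dx": -0.008,"dy": 0.003,"dz": 0.03,"yaw": 0.001,"claw": -0.3}
    - {"dx": -0.008,"dy": 0.003,"dz": 0.045,"yaw": 0.001,"claw": -0.3}
    - {"dx": -0.008,"dy": 0.003,"dz": 0.052,"yaw": 0.001,"claw": -0.3}
    - {"dx": -0.008,"dy": 0.003,"dz": 0.058,"yaw": 0.001,"claw": -0.3}
    - {"dx": -0.008,"dy": 0.003,"dz": 0.062,"yaw": 0.001,"claw": -0.3}
    - {"dx": -0.008,"dy": 0.003,"dz": 0.062,"yaw": 0.001,"claw": -0.3}

```text
time: 12.75
tool_pos: [0.5567, -0.2052, 0.0164]
tool_rot: [0.0, 0.65, 0.76, 0.0]
contact_force: [-0.7, 0.8, -1.0]
gripper_width: 0.776
grasp_force: 67.0
```

```bash
python3 -c "
from h import *
st()"
```

```text
t 12.75 tcp [ 0.5567 -0.2052  0.0164] cal [0.0009 0.0178] F_tool [ 0.9 -0.6  1. ] w 66.0 g 67.01839327812195
```

>>> send_rows:
  increments:
    - {"dx": 0.006,"dy": -0.002,"dz": 0.004,"yaw": 0,"claw": -0.3}
    - {"dx": 0.006,"dy": -0.002,"dz": 0.007,"yaw": 0,"claw": -0.3}
    - {"dx": 0.006,"dy": -0.002,"dz": 0.01,"yaw": 0,"claw": -0.3}
    - {"dx": 0.006,"dy": -0.002,"dz": 0.01,"yaw": 0,"claw": -0.3}

```text
time: 13.25
tool_pos: [0.5551, -0.2023, 0.0111]
tool_rot: [-0.0, 0.65, 0.76, -0.0]
contact_force: [0.4, -0.1, -0.5]
gripper_width: 0.773
grasp_force: 67.0
```

```bash
python3 -c "
from h import *
st()"
```

```text
t 13.25 tcp [ 0.5551 -0.2023  0.0111] cal [-0.0003  0.0209] F_tool [-0.2  0.3  0.5] w 65.7 g 67.0189243555069
```

>>> send_rows:
  increments:
    - {"dx": 0,"dy": 0,"dz": 0.002,"yaw": 0,"claw": -0.3}
    - {"dx": 0,"dy": 0,"dz": 0.003,"yaw": 0,"claw": -0.3}
    - {"dx": 0,"dy": 0,"dz": 0.003,"yaw": 0,"claw": -0.3}
    - {"dx": 0,"dy": 0,"dz": 0.003,"yaw": 0,"claw": -0.6}
    - {"dx": 0,"dy": 0,"dz": 0.003,"yaw": 0,"claw": -1}
    - {"dx": 0,"dy": 0,"dz": 0.003,"yaw": 0,"claw": -1}
    - {"dx": 0,"dy": 0,"dz": -0.08,"yaw": 0,"claw": -1}
    - {"dx": 0,"dy": 0,"dz": -0.18,"yaw": 0,"claw": -1}
    - {"dx": -0.08,"dy": 0,"dz": -0.2,"yaw": 0,"claw": -1}
    - {"dx": -0.17,"dy": 0,"dz": -0.2,"yaw": 0,"claw": -1}
    - {"dx": -0.17,"dy": 0,"dz": -0.2,"yaw": 0,"claw": -1}

```text
time: 14.62
tool_pos: [0.5687, -0.2889, 0.112]
tool_rot: [0.001, 0.651, 0.759, -0.0]
contact_force: [-0.5, 0.6, 0.6]
gripper_width: 0.997
grasp_force: 0.0
```

```bash
python3 -c "
from h import *
st();c=np.load('cal.npy')
T=T_wt();im=snap('wrist','w7.png')
g=ring(im,'brown',cal2w(c,(0,.0235,0)),.012,T);print(calf(g))
inc(cal2w(c,(0,-.0635,.05)),98.95)"
```

```text
t 14.625 tcp [ 0.5687 -0.2889  0.112 ] cal [-0.0003 -0.0668] F_tool [ 0.6 -0.4 -0.6] w 84.8 g 0.0
brown [ 0.5557 -0.2041] IoU 0.95
[1.12091481e-05 1.89805302e-02]
dx 0.0030 dy 0.0009 dz 0.1226 yaw -0.0018 (x-angle now 98.79)
```

>>> send_rows:
  increments:
    - {"dx": 0.003,"dy": 0.001,"dz": 0.06,"yaw": -0.002,"claw": -1}
    - {"dx": 0.003,"dy": 0.001,"dz": 0.11,"yaw": -0.002,"claw": -1}
    - {"dx": 0.003,"dy": 0.001,"dz": 0.122,"yaw": -0.002,"claw": -1}
    - {"dx": 0.003,"dy": 0.001,"dz": 0.122,"yaw": -0.002,"claw": -0.2}
    - {"dx": 0.003,"dy": 0.001,"dz": 0.122,"yaw": -0.002,"claw": 0.5}
    - {"dx": 0.003,"dy": 0.001,"dz": 0.122,"yaw": -0.002,"claw": 0.75}
    - {"dx": 0.003,"dy": 0.001,"dz": 0.122,"yaw": -0.002,"claw": 0.75}
    - {"dx": 0.003,"dy": 0.001,"dz": 0.122,"yaw": -0.002,"claw": 0.75}
    - {"dx": 0.003,"dy": 0.001,"dz": 0.122,"yaw": -0.002,"claw": 0.75}
    - {"dx": 0.003,"dy": 0.001,"dz": 0.122,"yaw": -0.002,"claw": 0.75}

```text
time: 15.92
tool_pos: [0.5688, -0.2851, 0.0514]
tool_rot: [0.0, 0.649, 0.761, -0.0]
contact_force: [-3.3, 0.8, 5.1]
gripper_width: 0.177
grasp_force: 60.3
```

```bash
python3 -c "
from h import *
st()"
```

```text
t 15.925 tcp [ 0.5688 -0.2851  0.0514] cal [ 0.0004 -0.063 ] F_tool [ 1.3 -3.1 -5.1] w 15.0 g 60.2764356136322
```

>>> send_rows:
  increments:
    - {"dx": 0.004,"dy": 0,"dz": 0,"yaw": 0,"claw": 0.75}
    - {"dx": 0.01,"dy": 0,"dz": 0,"yaw": 0,"claw": 0.75}
    - {"dx": 0.016,"dy": 0,"dz": 0,"yaw": 0,"claw": 0.75}
    - {"dx": 0.022,"dy": 0,"dz": 0,"yaw": 0,"claw": 0.75}
    - {"dx": 0.028,"dy": 0,"dz": 0,"yaw": 0,"claw": 0.75}
    - {"dx": 0.034,"dy": 0,"dz": 0,"yaw": 0,"claw": 0.75}
    - {"dx": 0.04,"dy": 0,"dz": 0,"yaw": 0,"claw": 0.75}
    - {"dx": 0.046,"dy": 0,"dz": 0,"yaw": 0,"claw": 0.75}
    - {"dx": 0.052,"dy": 0,"dz": 0,"yaw": 0,"claw": 0.75}
    - {"dx": 0.058,"dy": 0,"dz": 0,"yaw": 0,"claw": 0.75}
    - {"dx": 0.064,"dy": 0,"dz": 0,"yaw": 0,"claw": 0.75}
    - {"dx": 0.07,"dy": 0,"dz": 0,"yaw": 0,"claw": 0.75}
    - {"dx": 0.074,"dy": 0,"dz": 0,"yaw": 0,"claw": 0.75}
    - {"dx": 0.078,"dy": 0,"dz": 0,"yaw": 0,"claw": 0.75}
    - {"dx": 0.082,"dy": 0,"dz": 0,"yaw": 0,"claw": 0.75}
    - {"dx": 0.082,"dy": 0,"dz": 0,"yaw": 0,"claw": 0.75}
    - {"dx": 0.082,"dy": 0,"dz": 0,"yaw": 0,"claw": 0.75}
    - {"dx": 0.082,"dy": 0,"dz": 0,"yaw": 0,"claw": 0.75}

```text
time: 18.18
tool_pos: [0.5626, -0.2451, 0.0514]
tool_rot: [0.001, 0.649, 0.761, -0.0]
contact_force: [-1.9, -1.6, 5.3]
gripper_width: 0.175
grasp_force: 60.4
```

```bash
python3 -c "
from h import *
st()
T=T_wt();im=snap('wrist','w8.png');cv2.imwrite('pics/w82.png',cv2.resize(im[:,:,::-1],(800,600),interpolation=cv2.INTER_CUBIC))
c=np.load('cal.npy');g=ring(im,'brown',cal2w(c,(0,.041,0)),.012,T);print(calf(g))"
```

```text
t 18.175 tcp [ 0.5626 -0.2451  0.0514] cal [ 0.0005 -0.0225] F_tool [-1.2 -2.1 -5.3] w 14.9 g 60.39235711097717
brown [ 0.5525 -0.1861] IoU 0.80
[-0.00026259  0.03730001]
```

View pics/w82.png

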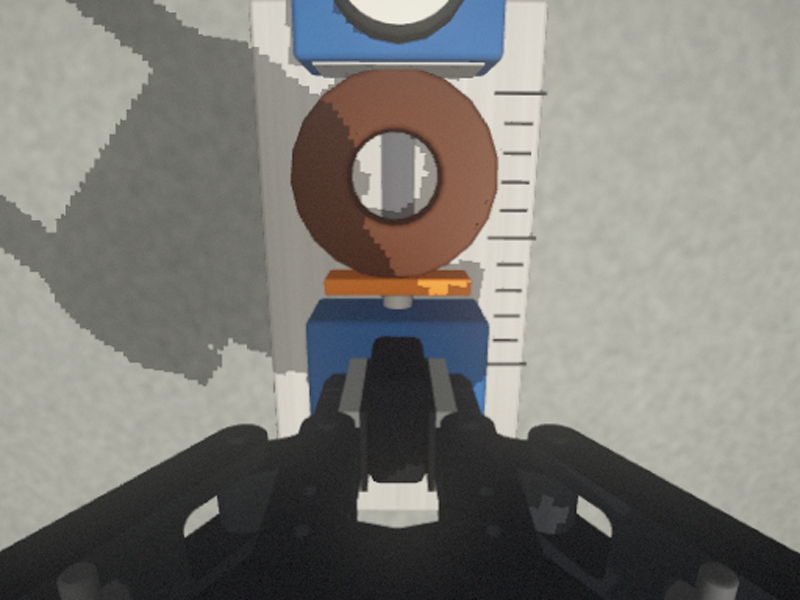

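The ring lies between the pad (v≈283) and the fixed jaw (v≈70), apparently just touching. The force is small, so I'll press a bit further.

>>> send_rows:
  increments:
    - {"dx": 0.002,"dy": 0,"dz": 0,"yaw": 0,"claw": 0.75}
    - {"dx": 0.004,"dy": 0,"dz": 0,"yaw": 0,"claw": 0.75}
    - {"dx": 0.006,"dy": 0,"dz": 0,"yaw": 0,"claw": 0.75}
    - {"dx": 0.006,"dy": 0,"dz": 0,"yaw": 0,"claw": 0.75}

```text
time: 18.73
tool_pos: [0.5622, -0.2427, 0.0514]
tool_rot: [0.002, 0.649, 0.761, -0.001]
contact_force: [-1.7, -4.9, 4.8]
gripper_width: 0.173
grasp_force: 60.3
```

```bash
python3 -c "
from h import *
st()"
```

```text
t 18.725 tcp [ 0.5622 -0.2427  0.0514] cal [ 0.0005 -0.0201] F_tool [-4.6 -2.5 -4.8] w 14.7 g 60.2617871761322
```

>>> send_rows:
  increments:
    - {"dx": 0.002,"dy": 0,"dz": 0,"yaw": 0,"claw": 0.75}
    - {"dx": 0.004,"dy": 0,"dz": 0,"yaw": 0,"claw": 0.75}
    - {"dx": 0.004,"dy": 0,"dz": 0,"yaw": 0,"claw": 0.75}
    - {"dx": 0.004,"dy": 0,"dz": 0,"yaw": 0,"claw": 0.75}
    - {"dx": 0.004,"dy": 0,"dz": 0,"yaw": 0,"claw": 0.75}
    - {"dx": 0.004,"dy": 0,"dz": 0,"yaw": 0,"claw": 0.75}
    - {"dx": 0.004,"dy": 0,"dz": 0,"yaw": 0,"claw": 0.75}
    - {"dx": 0.004,"dy": 0,"dz": 0,"yaw": 0,"claw": 0.75}

```text
time: 19.73
tool_pos: [0.562, -0.2411, 0.0514]
tool_rot: [0.002, 0.649, 0.761, -0.001]
contact_force: [-1.3, -5.9, 3.9]
gripper_width: 0.175
grasp_force: 60.2
```

```bash
python3 -c "
from h import *
st()
T=T_wt();im=snap('wrist','w9.png')
E=[cv2.imread('pics/w8.png')[:210,120:400],im[:210,120:400,::-1]]
cv2.imwrite('pics/w92.png',cv2.resize(np.hstack(E),(800,300),interpolation=cv2.INTER_CUBIC))"
```

```text
t 19.725 tcp [ 0.562  -0.2411  0.0514] cal [ 0.0005 -0.0185] F_tool [-5.6 -2.2 -3.8] w 14.9 g 60.16068398952484
```

View pics/w92.png

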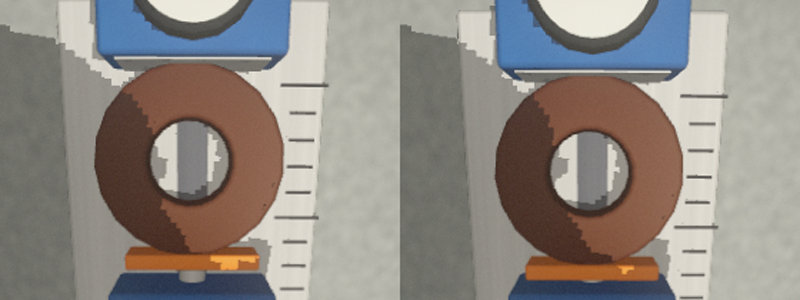

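The pad is pressed in visibly: on the right of the pair the gap to the block is nearly gone, and the ring is against the fixed jaw. I've held it, so now open.

>>> send_rows:
  increments:
    - {"dx": -0.01,"dy": 0,"dz": 0,"yaw": 0,"claw": 0.75}
    - {"dx": -0.03,"dy": 0,"dz": 0,"yaw": 0,"claw": 0.75}
    - {"dx": -0.05,"dy": 0,"dz": 0,"yaw": 0,"claw": 0.75}
    - {"dx": -0.07,"dy": 0,"dz": 0,"yaw": 0,"claw": 0.75}
    - {"dx": -0.082,"dy": 0,"dz": 0,"yaw": 0,"claw": 0.75}
    - {"dx": -0.09,"dy": 0,"dz": 0,"yaw": 0,"claw": 0.75}
    - {"dx": -0.093,"dy": 0,"dz": 0,"yaw": 0,"claw": 0.75}
    - {"dx": -0.093,"dy": 0,"dz": 0,"yaw": 0,"claw": 0.75}
    - {"dx": -0.093,"dy": 0,"dz": 0,"yaw": 0,"claw": -1}
    - {"dx": -0.093,"dy": 0,"dz": 0,"yaw": 0,"claw": -1}
    - {"dx": -0.093,"dy": 0,"dz": 0,"yaw": 0,"claw": -1}
    - {"dx": -0.093,"dy": 0,"dz": -0.08,"yaw": 0,"claw": -1}
    - {"dx": -0.093,"dy": 0,"dz": -0.16,"yaw": 0,"claw": -1}
    - {"dx": 0.02,"dy": 0,"dz": -0.2,"yaw": 0,"claw": -1}
    - {"dx": 0.02,"dy": 0,"dz": -0.2,"yaw": 0,"claw": -1}
    - {"dx": 0.02,"dy": 0,"dz": -0.2,"yaw": 0,"claw": -1}

```text
time: 21.78
tool_pos: [0.5596, -0.2293, 0.1499]
tool_rot: [-0.0, 0.649, 0.761, -0.0]
contact_force: [-0.0, -0.1, 0.2]
gripper_width: 1.0
grasp_force: 0.0
```

```bash
python3 - <<'E'
s=open('h.py').read()
s=s.replace("return b[...,0]>b[...,1]+6","return (b[...,0]>b[...,1]+6)&(b[...,0]<b[...,2]*2.2)&(b[...,0]<150)")
open('h.py','w').write(s)
E
python3 -c "
from h import *
st();c=np.load('cal.npy')
T=T_wt();im=snap('wrist','w10.png')
g=ring(im,'brown',cal2w(c,(0,.041,0)),.012,T);print(calf(g))
a=im;x=200
print([tuple(a[v,254]) for v in range(60,150,6)])
inc(cal2w(c,(0,.042,.011)),98.95)"
```

```text
t 21.775 tcp [ 0.5596 -0.2293  0.1499] cal [ 0.     -0.0064] F_tool [-0.1 -0.  -0.2] w 85.0 g 0.0
brown [ 0.5514 -0.1821] IoU 0.93
[-0.00072514  0.04140351]
[(np.uint8(202), np.uint8(201), np.uint8(188)), (np.uint8(202), np.uint8(201), np.uint8(189)), (np.uint8(201), np.uint8(200), np.uint8(187)), (np.uint8(65), np.uint8(63), np.uint8(65)), (np.uint8(69), np.uint8(104), np.uint8(150)), (np.uint8(106), np.uint8(76), np.uint8(63)), (np.uint8(104), np.uint8(69), np.uint8(58)), (np.uint8(110), np.uint8(75), np.uint8(62)), (np.uint8(103), np.uint8(71), np.uint8(57)), (np.uint8(102), np.uint8(101), np.uint8(101)), (np.uint8(100), np.uint8(100), np.uint8(98)), (np.uint8(96), np.uint8(96), np.uint8(96)), (np.uint8(65), np.uint8(64), np.uint8(65)), (np.uint8(64), np.uint8(65), np.uint8(63)), (np.uint8(65), np.uint8(64), np.uint8(63))]
dx 0.0973 dy 0.0009 dz 0.2770 yaw 0.0013 (x-angle now 99.07)
```

>>> send_rows:
  increments:
    - {"dx": 0.06,"dy": 0.001,"dz": 0.08,"yaw": 0.001,"claw": -1}
    - {"dx": 0.096,"dy": 0.001,"dz": 0.16,"yaw": 0.001,"claw": -1}
    - {"dx": 0.096,"dy": 0.001,"dz": 0.23,"yaw": 0.001,"claw": -1}
    - {"dx": 0.096,"dy": 0.001,"dz": 0.26,"yaw": 0.001,"claw": -1}
    - {"dx": 0.096,"dy": 0.001,"dz": 0.272,"yaw": 0.001,"claw": -1}
    - {"dx": 0.096,"dy": 0.001,"dz": 0.278,"yaw": 0.001,"claw": -1}
    - {"dx": 0.096,"dy": 0.001,"dz": 0.278,"yaw": 0.001,"claw": -0.6}
    - {"dx": 0.096,"dy": 0.001,"dz": 0.278,"yaw": 0.001,"claw": -0.3}
    - {"dx": 0.096,"dy": 0.001,"dz": 0.278,"yaw": 0.001,"claw": -0.3}
    - {"dx": 0.096,"dy": 0.001,"dz": 0.278,"yaw": 0.001,"claw": -0.3}
    - {"dx": 0.096,"dy": 0.001,"dz": 0.278,"yaw": 0.001,"claw": -0.3}
    - {"dx": 0.096,"dy": 0.001,"dz": 0.278,"yaw": 0.001,"claw": -0.3}

```text
time: 23.32
tool_pos: [0.5543, -0.1828, 0.0137]
tool_rot: [0.002, 0.65, 0.76, 0.0]
contact_force: [-1.4, -0.8, 5.5]
gripper_width: 0.769
grasp_force: 66.2
```

```bash
python3 -c "
from h import *
st();
inc([.5755,.0255,.095],98.95)"
```

```text
t 23.325 tcp [ 0.5543 -0.1828  0.0137] cal [0.002  0.0402] F_tool [-0.6 -1.5 -5.5] w 65.4 g 66.16074621677399
dx 0.4045 dy 0.1075 dz -0.1632 yaw 0.0005 (x-angle now 98.99)
```

>>> send_rows:
  increments:
    - {"dx": 0,"dy": 0,"dz": -0.04,"yaw": 0,"claw": -0.3}
    - {"dx": 0,"dy": 0,"dz": -0.1,"yaw": 0,"claw": -0.3}
    - {"dx": 0,"dy": 0,"dz": -0.17,"yaw": 0,"claw": -0.3}
    - {"dx": 0.1,"dy": 0.027,"dz": -0.17,"yaw": 0,"claw": -0.3}
    - {"dx": 0.2,"dy": 0.054,"dz": -0.17,"yaw": 0,"claw": -0.3}
    - {"dx": 0.3,"dy": 0.08,"dz": -0.17,"yaw": 0,"claw": -0.3}
    - {"dx": 0.38,"dy": 0.102,"dz": -0.17,"yaw": 0,"claw": -0.3}
    - {"dx": 0.404,"dy": 0.108,"dz": -0.17,"yaw": 0,"claw": -0.3}
    - {"dx": 0.404,"dy": 0.108,"dz": -0.17,"yaw": 0,"claw": -0.3}
    - {"dx": 0.404,"dy": 0.108,"dz": -0.17,"yaw": 0,"claw": -0.3}
    - {"dx": 0.404,"dy": 0.108,"dz": -0.17,"yaw": 0,"claw": -0.3}

```text
time: 24.7
tool_pos: [0.5745, 0.0248, 0.0964]
tool_rot: [0.0, 0.65, 0.76, -0.0]
contact_force: [0.1, -0.7, -0.4]
gripper_width: 0.767
grasp_force: 67.7
```

```bash
python3 -c "
from h import *
st();T=T_wt();np.save('T11.npy',T);im=snap('wrist','w11.png')
cv2.imwrite('pics/w112.png',cv2.resize(im[200:350,160:340,::-1],(720,600),interpolation=cv2.INTER_CUBIC))"
```

```text
t 24.7 tcp [0.5745 0.0248 0.0964] cal [0.0542 0.2422] F_tool [-0.7 -0.   0.4] w 65.2 g 67.68911361694336
```

View pics/w112.png

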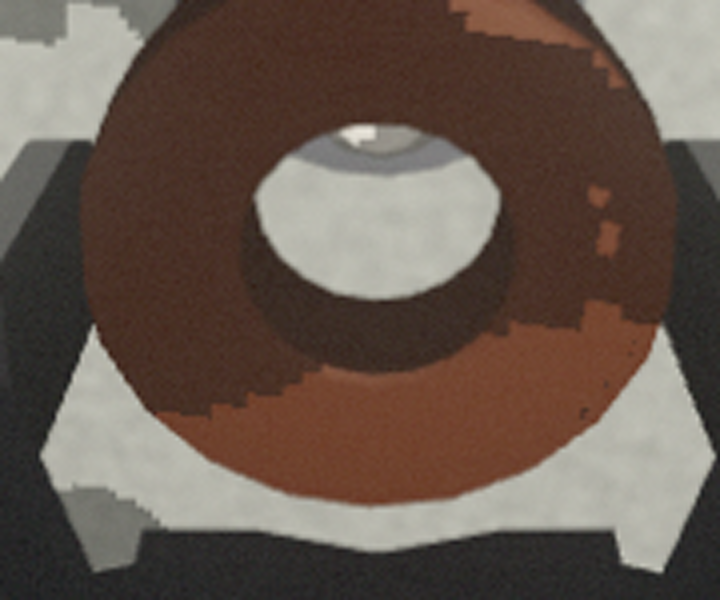

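The post tip shows through the hole's upper edge (tip arc bottom at (380,155), base edge at (378,173)). The hole centre is at u≈378, so it is aligned sideways but off along tool x.

```bash
python3 -c "
from h import *
T=np.load('T11.npy');Ti=np.linalg.inv(T)
g=lambda u,v:((u+.5)/4-.5+160,(v+.5)/4-.5+200)
def tl(uv,z): w=onz('wrist',g(*uv),z,T);return (Ti@[*w,1])[:3].round(4)
zb=T[2,3]-.0017
print('top -x',tl((378,372),zb+.018),'top +x',tl((378,123),zb+.018),'bot -x',tl((378,298),zb),'top outer -x',tl((375,505),zb+.018),'L/R bot',tl((256,200),zb),tl((500,200),zb))
print('base edge',tl((378,173),.006),'tip arc',tl((380,155),.058), tl((380,155),.068))
im=cv2.imread('pics/w11.png');print(im[225:246,255].tolist())
print('post predicted', (Ti@[.5757,.0252,.068,1])[:3])
"
```

```text
top -x [-0.0137  0.0003 -0.0163] top +x [ 0.0165  0.0003 -0.0163] bot -x [-0.0148  0.0002  0.0017] top outer -x [-0.0316 -0.0001 -0.0163] L/R bot [-0.0012 -0.0148  0.0017] [-0.0012  0.0153  0.0017]
base edge [-0.0384  0.0001  0.0904] tip arc [-0.0114  0.0005  0.0384] [-0.007   0.0005  0.0284]
[[36, 47, 72], [43, 54, 76], [42, 49, 76], [37, 48, 72], [33, 47, 72], [46, 59, 81], [96, 105, 114], [137, 146, 150], [138, 145, 149], [138, 146, 150], [136, 144, 148], [137, 146, 150], [132, 141, 144], [112, 117, 121], [109, 113, 114], [127, 128, 127], [123, 124, 124], [125, 125, 126], [137, 141, 141], [164, 173, 172], [174, 184, 185]]
post predicted [0.00017701 0.00126577 0.02835534]
```

Ring and post are aligned within about 1 mm, so descend.

>>> send_rows:
  increments:
    - {"dx": 0,"dy": 0,"dz": 0.03,"yaw": 0,"claw": -0.3}
    - {"dx": 0,"dy": 0,"dz": 0.045,"yaw": 0,"claw": -0.3}
    - {"dx": 0,"dy": 0,"dz": 0.06,"yaw": 0,"claw": -0.3}
    - {"dx": 0,"dy": 0,"dz": 0.07,"yaw": 0,"claw": -0.3}
    - {"dx": 0,"dy": 0,"dz": 0.08,"yaw": 0,"claw": -0.3}
    - {"dx": 0,"dy": 0,"dz": 0.09,"yaw": 0,"claw": -0.3}
    - {"dx": 0,"dy": 0,"dz": 0.09,"yaw": 0,"claw": -0.3}

```text
time: 25.62
tool_pos: [0.5742, 0.0261, 0.0508]
tool_rot: [-0.0, 0.65, 0.76, -0.0]
contact_force: [1.0, -0.1, -0.8]
gripper_width: 0.77
grasp_force: 67.7
```

```bash
python3 -c "
from h import *
st()"
```

```text
t 25.625 tcp [0.5742 0.0261 0.0508] cal [0.0541 0.2435] F_tool [-0.2  1.   0.8] w 65.4 g 67.6893299818039
```

>>> send_rows:
  increments:
    - {"dx": 0,"dy": 0,"dz": 0.02,"yaw": 0,"claw": -0.3}
    - {"dx": 0,"dy": 0,"dz": 0.04,"yaw": 0,"claw": -0.3}
    - {"dx": 0,"dy": 0,"dz": 0.06,"yaw": 0,"claw": -0.3}
    - {"dx": 0,"dy": 0,"dz": 0.074,"yaw": 0,"claw": -0.3}
    - {"dx": 0,"dy": 0,"dz": 0.08,"yaw": 0,"claw": -0.3}
    - {"dx": 0,"dy": 0,"dz": 0.084,"yaw": 0,"claw": -0.3}
    - {"dx": 0,"dy": 0,"dz": 0.086,"yaw": 0,"claw": -0.3}
    - {"dx": 0,"dy": 0,"dz": 0.086,"yaw": 0,"claw": -0.3}

```text
time: 26.62
tool_pos: [0.5747, 0.026, 0.0086]
tool_rot: [0.0, 0.65, 0.76, 0.0]
contact_force: [-0.2, -0.3, -0.7]
gripper_width: 0.772
grasp_force: 67.7
```

```bash
python3 -c "
from h import *
st();print(manip.state()['tool_pos'])"
```

```text
t 26.625 tcp [0.5747 0.026  0.0086] cal [0.0546 0.2434] F_tool [-0.3 -0.3  0.7] w 65.6 g 67.6886522769928
[0.5747007  0.02603334 0.00856027]
```

>>> send_rows:
  increments:
    - {"dx": 0,"dy": 0,"dz": 0,"yaw": 0,"claw": -0.6}
    - {"dx": 0,"dy": 0,"dz": 0,"yaw": 0,"claw": -1}
    - {"dx": 0,"dy": 0,"dz": 0,"yaw": 0,"claw": -1}
    - {"dx": 0,"dy": 0,"dz": -0.08,"yaw": 0,"claw": -1}
    - {"dx": 0,"dy": 0,"dz": -0.18,"yaw": 0,"claw": -1}
    - {"dx": 0,"dy": 0,"dz": -0.28,"yaw": 0,"claw": -1}
    - {"dx": 0.1,"dy": 0.03,"dz": -0.32,"yaw": 0,"claw": -1}
    - {"dx": 0.2,"dy": 0.06,"dz": -0.32,"yaw": 0,"claw": -1}
    - {"dx": 0.25,"dy": 0.074,"dz": -0.32,"yaw": 0,"claw": -1}
    - {"dx": 0.25,"dy": 0.074,"dz": -0.32,"yaw": 0,"claw": -1}
    - {"dx": 0.25,"dy": 0.074,"dz": -0.32,"yaw": 0,"claw": -1}

```text
time: 28.0
tool_pos: [0.5913, 0.1547, 0.1681]
tool_rot: [-0.0, 0.65, 0.76, -0.0]
contact_force: [-0.1, 0.2, -0.7]
gripper_width: 1.0
grasp_force: 0.0
```

```bash
python3 -c "
from h import *
st();T=T_wt();im=snap('wrist','w12.png');cv2.imwrite('pics/w122.png',cv2.resize(im[:,:,::-1],(800,600)))
g=ring(im,'pink',(.5914,.1558),0,T)
ring(im,'brown',(.5750,.026),.006,T)
inc([*g,-.002],98.95)"
```

```text
t 28.0 tcp [0.5913 0.1547 0.1681] cal [0.0911 0.3679] F_tool [ 0.3 -0.1  0.7] w 85.0 g 0.0
pink [0.592 0.156] IoU 0.91
brown [0.5746 0.0317] IoU 0.62
dx 0.0032 dy 0.0019 dz 0.3403 yaw -0.0002 (x-angle now 98.94)
```

View pics/w122.png

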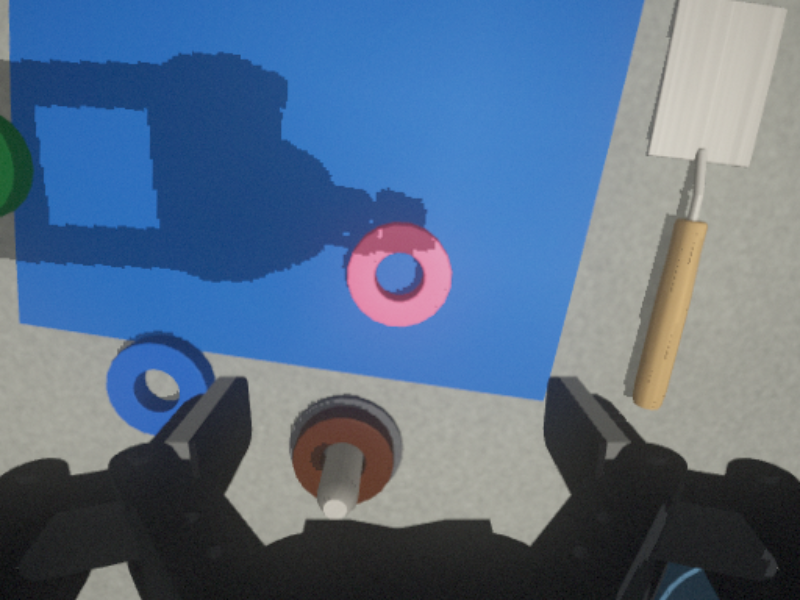

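Brown is home on the post at (343,460) and pink sits at (400,275), so I'll pick pink.

>>> send_rows:
  increments:
    - {"dx": 0.003,"dy": 0.002,"dz": 0.1,"yaw": 0,"claw": -1}
    - {"dx": 0.003,"dy": 0.002,"dz": 0.2,"yaw": 0,"claw": -1}
    - {"dx": 0.003,"dy": 0.002,"dz": 0.28,"yaw": 0,"claw": -1}
    - {"dx": 0.003,"dy": 0.002,"dz": 0.32,"yaw": 0,"claw": -1}
    - {"dx": 0.003,"dy": 0.002,"dz": 0.334,"yaw": 0,"claw": -1}
    - {"dx": 0.003,"dy": 0.002,"dz": 0.34,"yaw": 0,"claw": -1}
    - {"dx": 0.003,"dy": 0.002,"dz": 0.34,"yaw": 0,"claw": -0.6}
    - {"dx": 0.003,"dy": 0.002,"dz": 0.34,"yaw": 0,"claw": -0.25}
    - {"dx": 0.003,"dy": 0.002,"dz": 0.34,"yaw": 0,"claw": -0.25}
    - {"dx": 0.003,"dy": 0.002,"dz": 0.34,"yaw": 0,"claw": -0.25}
    - {"dx": 0.003,"dy": 0.002,"dz": 0.34,"yaw": 0,"claw": -0.25}
    - {"dx": 0.003,"dy": 0.002,"dz": 0.34,"yaw": 0,"claw": -0.25}

```text
time: 29.55
tool_pos: [0.5942, 0.1572, 0.0008]
tool_rot: [0.001, 0.649, 0.76, 0.002]
contact_force: [0.4, -0.8, 7.1]
gripper_width: 0.718
grasp_force: 65.5
```

```bash
python3 -c "
from h import *
st();c=np.load('cal.npy')
inc(cal2w(c,(0,.021,.0115)),98.95)"
```

```text
t 29.55 tcp [0.5942 0.1572 0.0008] cal [0.0943 0.37  ] F_tool [-0.9  0.3 -7.1] w 61.1 g 65.50043564289808
dx -0.6978 dy -0.1892 dz -0.0220 yaw 0.0005 (x-angle now 99.00)
```

>>> send_rows:
  increments:
    - {"dx": 0,"dy": 0,"dz": -0.06,"yaw": 0,"claw": -0.25}
    - {"dx": 0,"dy": 0,"dz": -0.16,"yaw": 0,"claw": -0.25}
    - {"dx": 0,"dy": 0,"dz": -0.26,"yaw": 0,"claw": -0.25}
    - {"dx": -0.1,"dy": -0.028,"dz": -0.27,"yaw": 0,"claw": -0.25}
    - {"dx": -0.2,"dy": -0.056,"dz": -0.27,"yaw": 0,"claw": -0.25}
    - {"dx": -0.3,"dy": -0.084,"dz": -0.27,"yaw": 0,"claw": -0.25}
    - {"dx": -0.4,"dy": -0.11,"dz": -0.27,"yaw": 0,"claw": -0.25}
    - {"dx": -0.5,"dy": -0.138,"dz": -0.27,"yaw": 0,"claw": -0.25}
    - {"dx": -0.6,"dy": -0.165,"dz": -0.27,"yaw": 0,"claw": -0.25}
    - {"dx": -0.67,"dy": -0.183,"dz": -0.27,"yaw": 0,"claw": -0.25}
    - {"dx": -0.698,"dy": -0.189,"dz": -0.27,"yaw": 0,"claw": -0.25}
    - {"dx": -0.698,"dy": -0.189,"dz": -0.27,"yaw": 0,"claw": -0.25}
    - {"dx": -0.698,"dy": -0.189,"dz": -0.2,"yaw": 0,"claw": -0.25}
    - {"dx": -0.698,"dy": -0.189,"dz": -0.13,"yaw": 0,"claw": -0.25}
    - {"dx": -0.698,"dy": -0.189,"dz": -0.08,"yaw": 0,"claw": -0.25}
    - {"dx": -0.698,"dy": -0.189,"dz": -0.06,"yaw": 0,"claw": -0.25}
    - {"dx": -0.698,"dy": -0.189,"dz": -0.06,"yaw": 0,"claw": -0.25}

```text
time: 31.68
tool_pos: [0.5534, -0.2015, 0.028]
tool_rot: [-0.001, 0.649, 0.761, -0.0]
contact_force: [-0.4, 0.5, -0.6]
gripper_width: 0.72
grasp_force: 65.3
```

```bash
python3 -c "
from h import *
st();c=np.load('cal.npy')
inc(cal2w(c,(0,.021,.0130)),98.95)"
```

```text
t 31.675 tcp [ 0.5534 -0.2015  0.028 ] cal [-0.0018  0.022 ] F_tool [ 0.5 -0.4  0.6] w 61.2 g 65.32106705009937
dx -0.0020 dy 0.0037 dz 0.0300 yaw 0.0012 (x-angle now 99.05)
```

Lower, release, lift and go above the tab.

>>> send_rows:
  increments:
    - {"dx": -0.002,"dy": 0.003,"dz": 0.012,"yaw": 0,"claw": -0.25}
    - {"dx": -0.002,"dy": 0.003,"dz": 0.022,"yaw": 0,"claw": -0.25}
    - {"dx": -0.002,"dy": 0.003,"dz": 0.028,"yaw": 0,"claw": -0.25}
    - {"dx": -0.002,"dy": 0.003,"dz": 0.03,"yaw": 0,"claw": -0.25}
    - {"dx": -0.002,"dy": 0.003,"dz": 0.03,"yaw": 0,"claw": -0.25}
    - {"dx": -0.002,"dy": 0.003,"dz": 0.03,"yaw": 0,"claw": -0.6}
    - {"dx": -0.002,"dy": 0.003,"dz": 0.03,"yaw": 0,"claw": -1}
    - {"dx": -0.002,"dy": 0.003,"dz": 0.03,"yaw": 0,"claw": -1}
    - {"dx": -0.002,"dy": 0.003,"dz": -0.06,"yaw": 0,"claw": -1}
    - {"dx": -0.002,"dy": 0.003,"dz": -0.16,"yaw": 0,"claw": -1}
    - {"dx": -0.1,"dy": 0.003,"dz": -0.17,"yaw": 0,"claw": -1}
    - {"dx": -0.17,"dy": 0.003,"dz": -0.17,"yaw": 0,"claw": -1}
    - {"dx": -0.17,"dy": 0.003,"dz": -0.17,"yaw": 0,"claw": -1}

```text
time: 33.3
tool_pos: [0.5684, -0.2885, 0.1138]
tool_rot: [0.001, 0.651, 0.759, -0.0]
contact_force: [-0.0, -0.1, 0.3]
gripper_width: 1.001
grasp_force: 0.0
```

```bash
python3 -c "
from h import *
st();c=np.load('cal.npy')
T=T_wt();im=snap('wrist','w13.png')
g=ring(im,'pink',cal2w(c,(0,.0235,0)),.012,T);print(calf(g))
inc(cal2w(c,(0,-.0635,.05)),98.95)"
```

```text
t 33.3 tcp [ 0.5684 -0.2885  0.1138] cal [-0.0005 -0.0663] F_tool [-0.1 -0.  -0.3] w 85.1 g 0.0
pink [ 0.5553 -0.205 ] IoU 0.92
[-0.00047629  0.01822293]
dx 0.0025 dy 0.0012 dz 0.1265 yaw -0.0006 (x-angle now 98.90)
```

>>> send_rows:
  increments:
    - {"dx": 0.003,"dy": 0.001,"dz": 0.06,"yaw": -0.001,"claw": -1}
    - {"dx": 0.003,"dy": 0.001,"dz": 0.115,"yaw": -0.001,"claw": -1}
    - {"dx": 0.003,"dy": 0.001,"dz": 0.126,"yaw": -0.001,"claw": -1}
    - {"dx": 0.003,"dy": 0.001,"dz": 0.126,"yaw": -0.001,"claw": -0.2}
    - {"dx": 0.003,"dy": 0.001,"dz": 0.126,"yaw": -0.001,"claw": 0.5}
    - {"dx": 0.003,"dy": 0.001,"dz": 0.126,"yaw": -0.001,"claw": 0.75}
    - {"dx": 0.003,"dy": 0.001,"dz": 0.126,"yaw": -0.001,"claw": 0.75}
    - {"dx": 0.003,"dy": 0.001,"dz": 0.126,"yaw": -0.001,"claw": 0.75}
    - {"dx": 0.003,"dy": 0.001,"dz": 0.126,"yaw": -0.001,"claw": 0.75}
    - {"dx": 0.003,"dy": 0.001,"dz": 0.126,"yaw": -0.001,"claw": 0.75}

```text
time: 34.6
tool_pos: [0.5688, -0.2851, 0.0514]
tool_rot: [0.0, 0.649, 0.761, 0.0]
contact_force: [-2.7, 1.4, 5.4]
gripper_width: 0.173
grasp_force: 60.2
```

```bash
python3 -c "
from h import *
st()"
```

```text
t 34.6 tcp [ 0.5688 -0.2851  0.0514] cal [ 0.0004 -0.063 ] F_tool [ 1.8 -2.4 -5.4] w 14.7 g 60.22986710071564
```

>>> send_rows:
  increments:
    - {"dx": 0.004,"dy": 0,"dz": 0,"yaw": 0,"claw": 0.75}
    - {"dx": 0.01,"dy": 0,"dz": 0,"yaw": 0,"claw": 0.75}
    - {"dx": 0.016,"dy": 0,"dz": 0,"yaw": 0,"claw": 0.75}
    - {"dx": 0.022,"dy": 0,"dz": 0,"yaw": 0,"claw": 0.75}
    - {"dx": 0.028,"dy": 0,"dz": 0,"yaw": 0,"claw": 0.75}
    - {"dx": 0.034,"dy": 0,"dz": 0,"yaw": 0,"claw": 0.75}
    - {"dx": 0.04,"dy": 0,"dz": 0,"yaw": 0,"claw": 0.75}
    - {"dx": 0.046,"dy": 0,"dz": 0,"yaw": 0,"claw": 0.75}
    - {"dx": 0.052,"dy": 0,"dz": 0,"yaw": 0,"claw": 0.75}
    - {"dx": 0.058,"dy": 0,"dz": 0,"yaw": 0,"claw": 0.75}
    - {"dx": 0.064,"dy": 0,"dz": 0,"yaw": 0,"claw": 0.75}
    - {"dx": 0.07,"dy": 0,"dz": 0,"yaw": 0,"claw": 0.75}
    - {"dx": 0.076,"dy": 0,"dz": 0,"yaw": 0,"claw": 0.75}
    - {"dx": 0.082,"dy": 0,"dz": 0,"yaw": 0,"claw": 0.75}
    - {"dx": 0.087,"dy": 0,"dz": 0,"yaw": 0,"claw": 0.75}
    - {"dx": 0.091,"dy": 0,"dz": 0,"yaw": 0,"claw": 0.75}
    - {"dx": 0.095,"dy": 0,"dz": 0,"yaw": 0,"claw": 0.75}
    - {"dx": 0.095,"dy": 0,"dz": 0,"yaw": 0,"claw": 0.75}

```text
time: 36.85
tool_pos: [0.5617, -0.2393, 0.0514]
tool_rot: [0.002, 0.649, 0.761, -0.001]
contact_force: [0.5, -5.5, 5.4]
gripper_width: 0.179
grasp_force: 60.4
```

```bash
python3 -c "
from h import *
st()"
```

```text
t 36.85 tcp [ 0.5617 -0.2393  0.0514] cal [ 0.0005 -0.0167] F_tool [-5.5 -0.4 -5.4] w 15.2 g 60.356483459472656
```

>>> send_rows:
  increments:
    - {"dx": 0.001,"dy": 0,"dz": 0,"yaw": 0,"claw": 0.75}
    - {"dx": 0.001,"dy": 0,"dz": 0,"yaw": 0,"claw": 0.75}
    - {"dx": 0.001,"dy": 0,"dz": 0,"yaw": 0,"claw": 0.75}
    - {"dx": 0.001,"dy": 0,"dz": 0,"yaw": 0,"claw": 0.75}
    - {"dx": 0.001,"dy": 0,"dz": 0,"yaw": 0,"claw": 0.75}
    - {"dx": 0.001,"dy": 0,"dz": 0,"yaw": 0,"claw": 0.75}

```text
time: 37.6
tool_pos: [0.5616, -0.2392, 0.0514]
tool_rot: [0.002, 0.649, 0.761, -0.001]
contact_force: [-0.1, -6.6, 4.3]
gripper_width: 0.178
grasp_force: 60.3
```

```bash
python3 -c "
from h import *
st();im=snap('wrist','w14.png');T=T_wt();c=np.load('cal.npy')
g=ring(im,'pink',cal2w(c,(0,.043,0)),.012,T);print(calf(g))
h=cv2.cvtColor(im,cv2.COLOR_RGB2HSV).astype(int)
def span(h):
    o=(h[...,0]>4)&(h[...,0]<20)&(h[...,1]>170);yy,xx=np.nonzero(o[:230]);return yy.min(),yy.max()
col=h[150:230,235];print(span(h));print([tuple(q) for q in im[160:215:3,235].tolist()])
"
```

```text
t 37.6 tcp [ 0.5616 -0.2392  0.0514] cal [ 0.0005 -0.0165] F_tool [-6.5 -1.1 -4.3] w 15.1 g 60.262556076049805
pink [ 0.5501 -0.1817] IoU 0.91
[-0.00195515  0.04201034]
(np.int64(180), np.int64(195))
[(171, 89, 110), (170, 87, 108), (169, 85, 107), (169, 85, 105), (169, 83, 106), (168, 83, 104), (168, 83, 103), (158, 81, 94), (113, 56, 34), (154, 84, 41), (159, 89, 46), (160, 88, 47), (106, 66, 54), (49, 52, 73), (49, 54, 74), (49, 54, 81), (52, 68, 101), (52, 68, 105), (53, 71, 105)]
```

>>> send_rows:
  increments:
    - {"dx": -0.01,"dy": 0,"dz": 0,"yaw": 0,"claw": 0.75}
    - {"dx": -0.03,"dy": 0,"dz": 0,"yaw": 0,"claw": 0.75}
    - {"dx": -0.05,"dy": 0,"dz": 0,"yaw": 0,"claw": 0.75}
    - {"dx": -0.07,"dy": 0,"dz": 0,"yaw": 0,"claw": 0.75}
    - {"dx": -0.085,"dy": 0,"dz": 0,"yaw": 0,"claw": 0.75}
    - {"dx": -0.094,"dy": 0,"dz": 0,"yaw": 0,"claw": 0.75}
    - {"dx": -0.097,"dy": 0,"dz": 0,"yaw": 0,"claw": 0.75}
    - {"dx": -0.097,"dy": 0,"dz": 0,"yaw": 0,"claw": 0.75}
    - {"dx": -0.097,"dy": 0,"dz": 0,"yaw": 0,"claw": -1}
    - {"dx": -0.097,"dy": 0,"dz": 0,"yaw": 0,"claw": -1}
    - {"dx": -0.097,"dy": 0,"dz": 0,"yaw": 0,"claw": -1}
    - {"dx": -0.097,"dy": 0,"dz": -0.08,"yaw": 0,"claw": -1}
    - {"dx": -0.097,"dy": 0,"dz": -0.16,"yaw": 0,"claw": -1}
    - {"dx": 0.02,"dy": 0,"dz": -0.2,"yaw": 0,"claw": -1}
    - {"dx": 0.02,"dy": 0,"dz": -0.2,"yaw": 0,"claw": -1}
    - {"dx": 0.02,"dy": 0,"dz": -0.2,"yaw": 0,"claw": -1}

```text
time: 39.65
tool_pos: [0.5592, -0.2273, 0.1499]
tool_rot: [-0.0, 0.649, 0.761, -0.0]
contact_force: [-0.4, 0.5, -0.2]
gripper_width: 1.003
grasp_force: 0.0
```

```bash
python3 -c "
from h import *
st();c=np.load('cal.npy')
T=T_wt();im=snap('wrist','w15.png')
g=ring(im,'pink',cal2w(c,(0,.043,0)),.012,T);print(calf(g))
inc(cal2w(c,(0,.0435,.011)),98.95)"
```

```text
t 39.65 tcp [ 0.5592 -0.2273  0.1499] cal [-0.0001 -0.0044] F_tool [ 0.6 -0.3  0.2] w 85.2 g 0.0
pink [ 0.5499 -0.1816] IoU 0.91
[-0.00214768  0.0421863 ]
dx 0.0963 dy 0.0012 dz 0.2769 yaw 0.0013 (x-angle now 99.06)
```

>>> send_rows:
  increments:
    - {"dx": 0.06,"dy": 0.001,"dz": 0.08,"yaw": 0.001,"claw": -1}
    - {"dx": 0.096,"dy": 0.001,"dz": 0.16,"yaw": 0.001,"claw": -1}
    - {"dx": 0.096,"dy": 0.001,"dz": 0.23,"yaw": 0.001,"claw": -1}
    - {"dx": 0.096,"dy": 0.001,"dz": 0.26,"yaw": 0.001,"claw": -1}
    - {"dx": 0.096,"dy": 0.001,"dz": 0.272,"yaw": 0.001,"claw": -1}
    - {"dx": 0.096,"dy": 0.001,"dz": 0.278,"yaw": 0.001,"claw": -1}
    - {"dx": 0.096,"dy": 0.001,"dz": 0.278,"yaw": 0.001,"claw": -0.6}
    - {"dx": 0.096,"dy": 0.001,"dz": 0.278,"yaw": 0.001,"claw": -0.25}
    - {"dx": 0.096,"dy": 0.001,"dz": 0.278,"yaw": 0.001,"claw": -0.25}
    - {"dx": 0.096,"dy": 0.001,"dz": 0.278,"yaw": 0.001,"claw": -0.25}
    - {"dx": 0.096,"dy": 0.001,"dz": 0.278,"yaw": 0.001,"claw": -0.25}
    - {"dx": 0.096,"dy": 0.001,"dz": 0.278,"yaw": 0.001,"claw": -0.25}

```text
time: 41.2
tool_pos: [0.5539, -0.1808, 0.0135]
tool_rot: [0.002, 0.65, 0.76, 0.0]
contact_force: [-0.4, -0.7, 6.6]
gripper_width: 0.717
grasp_force: 65.5
```

```bash
python3 -c "
from h import *
st();
inc([.5746,.0255,.095],98.95)"
```

```text
t 41.2 tcp [ 0.5539 -0.1808  0.0135] cal [0.0019 0.0423] F_tool [-0.6 -0.5 -6.6] w 61.0 g 65.49290612339973
dx 0.4007 dy 0.1060 dz -0.1636 yaw 0.0005 (x-angle now 98.99)
```

>>> send_rows:
  increments:
    - {"dx": 0,"dy": 0,"dz": -0.04,"yaw": 0,"claw": -0.25}
    - {"dx": 0,"dy": 0,"dz": -0.1,"yaw": 0,"claw": -0.25}
    - {"dx": 0,"dy": 0,"dz": -0.17,"yaw": 0,"claw": -0.25}
    - {"dx": 0.1,"dy": 0.027,"dz": -0.17,"yaw": 0,"claw": -0.25}
    - {"dx": 0.2,"dy": 0.054,"dz": -0.17,"yaw": 0,"claw": -0.25}
    - {"dx": 0.3,"dy": 0.08,"dz": -0.17,"yaw": 0,"claw": -0.25}
    - {"dx": 0.38,"dy": 0.1,"dz": -0.17,"yaw": 0,"claw": -0.25}
    - {"dx": 0.401,"dy": 0.106,"dz": -0.17,"yaw": 0,"claw": -0.25}
    - {"dx": 0.401,"dy": 0.106,"dz": -0.17,"yaw": 0,"claw": -0.25}
    - {"dx": 0.401,"dy": 0.106,"dz": -0.17,"yaw": 0,"claw": -0.25}
    - {"dx": 0.401,"dy": 0.106,"dz": -0.17,"yaw": 0,"claw": -0.25}
    - {"dx": 0.401,"dy": 0.106,"dz": -0.17,"yaw": 0,"claw": -0.25}

```text
time: 42.7
tool_pos: [0.5732, 0.0255, 0.0963]
tool_rot: [-0.0, 0.65, 0.76, -0.0]
contact_force: [0.4, 0.2, 0.1]
gripper_width: 0.718
grasp_force: 66.1
```

```bash
python3 -c "
from h import *
st();T=T_wt();im=snap('wrist','w16.png');g=ring(im,'pink',T[:2,3]+[-.0002,.0012],T[2,3]-.0015,T);print('off tool',(T[:3,:3].T@(np.r_[g,0]-np.r_[T[:2,3],0])).round(4))
a=cv2.imread('pics/w11.png')[:,:,::-1].copy();T1=np.load('T11.npy');g=ring(a,'brown',T1[:2,3],T1[2,3]-.0017,T1);print('off tool',(T1[:3,:3].T@(np.r_[g,0]-np.r_[T1[:2,3],0])).round(4))
print(im[222:246:1,255].tolist());inc([.5746,.0257,.06],98.95)
"
```

```text
t 42.7 tcp [0.5732 0.0255 0.0963] cal [0.0531 0.2431] F_tool [ 0.2  0.5 -0.1] w 61.1 g 66.09175466001034
pink [0.5735 0.0251] IoU 0.91
off tool [-0.0004  0.0002 -0.    ]
brown [0.5722 0.0318] IoU 0.61
off tool [ 0.0072 -0.0012 -0.    ]
[[171, 88, 107], [170, 84, 107], [173, 88, 110], [169, 82, 105], [170, 85, 106], [168, 84, 105], [172, 87, 108], [169, 84, 103], [169, 85, 105], [169, 84, 105], [169, 84, 105], [170, 85, 106], [170, 104, 116], [180, 154, 152], [176, 169, 159], [136, 130, 122], [133, 125, 119], [121, 111, 104], [107, 85, 79], [110, 65, 53], [113, 64, 50], [112, 64, 47], [108, 63, 48], [129, 101, 90]]
dx -0.0004 dy 0.0027 dz 0.0725 yaw -0.0003 (x-angle now 98.93)
```

>>> send_rows:
  increments:
    - {"dx": 0.002,"dy": 0.002,"dz": 0.03,"yaw": 0,"claw": -0.25}
    - {"dx": 0.002,"dy": 0.002,"dz": 0.045,"yaw": 0,"claw": -0.25}
    - {"dx": 0.002,"dy": 0.002,"dz": 0.06,"yaw": 0,"claw": -0.25}
    - {"dx": 0.002,"dy": 0.002,"dz": 0.07,"yaw": 0,"claw": -0.25}
    - {"dx": 0.002,"dy": 0.002,"dz": 0.08,"yaw": 0,"claw": -0.25}
    - {"dx": 0.002,"dy": 0.002,"dz": 0.09,"yaw": 0,"claw": -0.25}
    - {"dx": 0.002,"dy": 0.002,"dz": 0.09,"yaw": 0,"claw": -0.25}

```text
time: 43.62
tool_pos: [0.5738, 0.0275, 0.0508]
tool_rot: [-0.0, 0.65, 0.76, -0.0]
contact_force: [0.3, -0.2, 0.1]
gripper_width: 0.716
grasp_force: 66.1
```

```bash
python3 -c "
from h import *
st()"
```

```text
t 43.625 tcp [0.5738 0.0275 0.0508] cal [0.054 0.245] F_tool [-0.2  0.2 -0.1] w 60.8 g 66.08990259468555
```

>>> send_rows:
  increments:
    - {"dx": 0,"dy": 0,"dz": 0.02,"yaw": 0,"claw": -0.25}
    - {"dx": 0,"dy": 0,"dz": 0.035,"yaw": 0,"claw": -0.25}
    - {"dx": 0,"dy": 0,"dz": 0.044,"yaw": 0,"claw": -0.25}
    - {"dx": 0,"dy": 0,"dz": 0.048,"yaw": 0,"claw": -0.25}
    - {"dx": 0,"dy": 0,"dz": 0.05,"yaw": 0,"claw": -0.25}
    - {"dx": 0,"dy": 0,"dz": 0.051,"yaw": 0,"claw": -0.25}
    - {"dx": 0,"dy": 0,"dz": 0.051,"yaw": 0,"claw": -0.25}

```text
time: 44.5
tool_pos: [0.5743, 0.0275, 0.026]
tool_rot: [0.0, 0.65, 0.76, 0.0]
contact_force: [0.7, -0.3, -1.4]
gripper_width: 0.718
grasp_force: 66.1
```

```bash
python3 -c "
from h import *
st();inc([.4276,.345,.18],98.95)"
```

```text
t 44.5 tcp [0.5743 0.0275 0.026 ] cal [0.0544 0.2449] F_tool [-0.4  0.6  1.4] w 61.0 g 66.08972657471895
dx 0.6730 dy -0.1904 dz -0.3081 yaw 0.0004 (x-angle now 98.99)
```

>>> send_rows:
  increments:
    - {"dx": 0,"dy": 0,"dz": 0,"yaw": 0,"claw": -0.6}
    - {"dx": 0,"dy": 0,"dz": 0,"yaw": 0,"claw": -1}
    - {"dx": 0,"dy": 0,"dz": 0,"yaw": 0,"claw": -1}
    - {"dx": 0,"dy": 0,"dz": -0.08,"yaw": 0,"claw": -1}
    - {"dx": 0,"dy": 0,"dz": -0.18,"yaw": 0,"claw": -1}
    - {"dx": 0.05,"dy": -0.02,"dz": -0.28,"yaw": 0,"claw": -1}
    - {"dx": 0.17,"dy": -0.05,"dz": -0.31,"yaw": 0,"claw": -1}
    - {"dx": 0.3,"dy": -0.08,"dz": -0.31,"yaw": 0,"claw": -1}
    - {"dx": 0.42,"dy": -0.11,"dz": -0.31,"yaw": 0,"claw": -1}
    - {"dx": 0.54,"dy": -0.15,"dz": -0.31,"yaw": 0,"claw": -1}
    - {"dx": 0.64,"dy": -0.18,"dz": -0.31,"yaw": 0,"claw": -1}
    - {"dx": 0.673,"dy": -0.19,"dz": -0.31,"yaw": 0,"claw": -0.8}
    - {"dx": 0.673,"dy": -0.19,"dz": -0.31,"yaw": 0,"claw": -0.8}
    - {"dx": 0.673,"dy": -0.19,"dz": -0.31,"yaw": 0,"claw": -0.8}

```text
time: 46.25
tool_pos: [0.4284, 0.3439, 0.1807]
tool_rot: [0.0, 0.65, 0.76, -0.0]
contact_force: [0.4, -0.9, -0.3]
gripper_width: 0.901
grasp_force: 0.0
```

```bash
python3 -c "
from h import *
st();T=T_wt();np.save('T17.npy',T);im=snap('wrist','w17.png')
g=ring(im,'white',(.4276,.3569),0,T)
s=manip.grab_frame('side');cv2.imwrite('pics/s2.png',s[:,:,::-1])
A=cv2.resize(im[:,:,::-1],(400,300));B=cv2.resize(s[150:270,180:340,::-1],(400,300),interpolation=cv2.INTER_CUBIC);cv2.imwrite('pics/c2.png',np.hstack([A,B]))
inc([*g,-.002],98.95)"
```

```text
t 46.25 tcp [0.4284 0.3439 0.1807] cal [-0.0404  0.5802] F_tool [-1.   0.2  0.3] w 76.6 g 0.0
white [0.4281 0.3553] IoU 0.85
dx 0.0231 dy 0.0028 dz 0.3654 yaw -0.0010 (x-angle now 98.86)
```

View pics/c2.png

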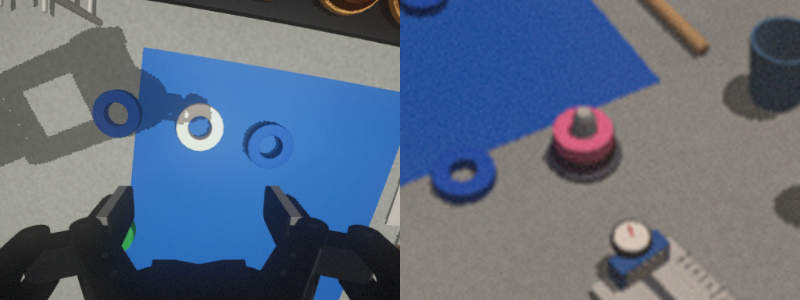

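The right view shows pink stacked flat over brown on the post. On the left, white is at (200,128), with blue rings either side and about 30 mm of gap. I'll re-measure white with a mask that tolerates the shadow.

```bash
sed -i "s/if col=='white': return .*/if col=='white': return (im[...,0]>.72*im[...,2])\&(V>75)/" h.py; python3 -c "
from h import *
T=np.load('T17.npy');im=cv2.imread('pics/w17.png')[:,:,::-1].copy()
g=ring(im,'white',(.4276,.3569),0,T);print(onz('wrist',((200)*1.28,(128)*1.28),.018,T))
inc([*g,-.002],98.95)"
```

```text
white [0.4277 0.3557] IoU 0.92
[0.42842731 0.35560017 0.018     ]
dx 0.0241 dy 0.0022 dz 0.3654 yaw -0.0010 (x-angle now 98.86)
```

>>> send_rows:
  increments:
    - {"dx": 0.024,"dy": 0.002,"dz": 0.1,"yaw": -0.001,"claw": -0.8}
    - {"dx": 0.024,"dy": 0.002,"dz": 0.2,"yaw": -0.001,"claw": -0.8}
    - {"dx": 0.024,"dy": 0.002,"dz": 0.29,"yaw": -0.001,"claw": -0.8}
    - {"dx": 0.024,"dy": 0.002,"dz": 0.34,"yaw": -0.001,"claw": -0.8}
    - {"dx": 0.024,"dy": 0.002,"dz": 0.358,"yaw": -0.001,"claw": -0.8}
    - {"dx": 0.024,"dy": 0.002,"dz": 0.364,"yaw": -0.001,"claw": -0.8}
    - {"dx": 0.024,"dy": 0.002,"dz": 0.365,"yaw": -0.001,"claw": -0.5}
    - {"dx": 0.024,"dy": 0.002,"dz": 0.365,"yaw": -0.001,"claw": -0.2}
    - {"dx": 0.024,"dy": 0.002,"dz": 0.365,"yaw": -0.001,"claw": -0.2}
    - {"dx": 0.024,"dy": 0.002,"dz": 0.365,"yaw": -0.001,"claw": -0.2}
    - {"dx": 0.024,"dy": 0.002,"dz": 0.365,"yaw": -0.001,"claw": -0.2}
    - {"dx": 0.024,"dy": 0.002,"dz": 0.365,"yaw": -0.001,"claw": -0.2}

```text
time: 47.85
tool_pos: [0.4284, 0.3579, 0.0006]
tool_rot: [0.001, 0.649, 0.761, 0.002]
contact_force: [-0.1, -1.3, 6.3]
gripper_width: 0.678
grasp_force: 64.4
```

```bash
python3 -c "
from h import *
st();c=np.load('cal.npy')
inc([.45,.2,.15],98.95);inc(cal2w(c,(0,.02,.0125)),98.95)"
```

```text
t 47.85 tcp [0.4284 0.3579 0.0006] cal [-0.0382  0.594 ] F_tool [-1.3 -0.3 -6.3] w 57.6 g 64.42070189863443
dx -0.3183 dy -0.0062 dz -0.2992 yaw 0.0015 (x-angle now 99.08)
dx -1.1481 dy 0.0739 dz -0.0249 yaw 0.0015 (x-angle now 99.08)
```

>>> send_rows:
  increments:
    - {"dx": 0,"dy": 0,"dz": -0.06,"yaw": 0,"claw": -0.2}
    - {"dx": 0,"dy": 0,"dz": -0.16,"yaw": 0,"claw": -0.2}
    - {"dx": 0,"dy": 0,"dz": -0.26,"yaw": 0,"claw": -0.2}
    - {"dx": -0.1,"dy": 0.006,"dz": -0.28,"yaw": 0,"claw": -0.2}
    - {"dx": -0.2,"dy": 0.013,"dz": -0.28,"yaw": 0,"claw": -0.2}
    - {"dx": -0.3,"dy": 0.019,"dz": -0.28,"yaw": 0,"claw": -0.2}
    - {"dx": -0.4,"dy": 0.026,"dz": -0.28,"yaw": 0,"claw": -0.2}
    - {"dx": -0.5,"dy": 0.032,"dz": -0.28,"yaw": 0,"claw": -0.2}
    - {"dx": -0.6,"dy": 0.038,"dz": -0.28,"yaw": 0,"claw": -0.2}
    - {"dx": -0.7,"dy": 0.045,"dz": -0.28,"yaw": 0,"claw": -0.2}
    - {"dx": -0.8,"dy": 0.051,"dz": -0.28,"yaw": 0,"claw": -0.2}
    - {"dx": -0.9,"dy": 0.058,"dz": -0.28,"yaw": 0,"claw": -0.2}
    - {"dx": -1.0,"dy": 0.064,"dz": -0.28,"yaw": 0,"claw": -0.2}
    - {"dx": -1.0,"dy": 0.064,"dz": -0.28,"yaw": 0,"claw": -0.2}

```text
time: 49.6
tool_pos: [0.5377, -0.1345, 0.1388]
tool_rot: [0.001, 0.651, 0.759, 0.0]
contact_force: [0.0, -0.2, -1.5]
gripper_width: 0.677
grasp_force: 64.5
```

```bash
python3 -c "
from h import *
st();c=np.load('cal.npy')
inc(cal2w(c,(0,.021,.0125)),98.95)"
```

```text
t 49.6 tcp [ 0.5377 -0.1345  0.1388] cal [-0.0069  0.0906] F_tool [-0.2 -0.   1.5] w 57.5 g 64.48085529729724
dx -0.1390 dy 0.0139 dz 0.2527 yaw -0.0013 (x-angle now 98.83)
```

>>> send_rows:
  increments:
    - {"dx": -0.1,"dy": 0.013,"dz": 0,"yaw": -0.001,"claw": -0.2}
    - {"dx": -0.137,"dy": 0.013,"dz": 0.02,"yaw": -0.001,"claw": -0.2}
    - {"dx": -0.137,"dy": 0.013,"dz": 0.1,"yaw": -0.001,"claw": -0.2}
    - {"dx": -0.137,"dy": 0.013,"dz": 0.17,"yaw": -0.001,"claw": -0.2}
    - {"dx": -0.137,"dy": 0.013,"dz": 0.21,"yaw": -0.001,"claw": -0.2}
    - {"dx": -0.137,"dy": 0.013,"dz": 0.22,"yaw": -0.001,"claw": -0.2}
    - {"dx": -0.137,"dy": 0.013,"dz": 0.22,"yaw": -0.001,"claw": -0.2}

```text
time: 50.48
tool_pos: [0.555, -0.1982, 0.029]
tool_rot: [0.0, 0.648, 0.761, 0.0]
contact_force: [0.9, -0.9, -0.1]
gripper_width: 0.678
grasp_force: 64.5
```

```bash
python3 -c "
from h import *
st();c=np.load('cal.npy')
inc(cal2w(c,(0,.021,.0128)),98.95)"
```

```text
t 50.475 tcp [ 0.555  -0.1982  0.029 ] cal [0.0003 0.025 ] F_tool [-1.   0.7  0.1] w 57.6 g 64.4747543334961
dx -0.0080 dy -0.0007 dz 0.0325 yaw 0.0027 (x-angle now 99.18)
```

>>> send_rows:
  increments:
    - {"dx": -0.008,"dy": 0,"dz": 0.012,"yaw": 0.001,"claw": -0.2}
    - {"dx": -0.008,"dy": 0,"dz": 0.024,"yaw": 0.001,"claw": -0.2}
    - {"dx": -0.008,"dy": 0,"dz": 0.03,"yaw": 0.001,"claw": -0.2}
    - {"dx": -0.008,"dy": 0,"dz": 0.032,"yaw": 0.001,"claw": -0.2}
    - {"dx": -0.008,"dy": 0,"dz": 0.032,"yaw": 0.001,"claw": -0.2}
    - {"dx": -0.008,"dy": 0,"dz": 0.032,"yaw": 0.001,"claw": -0.6}
    - {"dx": -0.008,"dy": 0,"dz": 0.032,"yaw": 0.001,"claw": -1}
    - {"dx": -0.008,"dy": 0,"dz": 0.032,"yaw": 0.001,"claw": -1}
    - {"dx": -0.008,"dy": 0,"dz": -0.06,"yaw": 0.001,"claw": -1}
    - {"dx": -0.008,"dy": 0,"dz": -0.16,"yaw": 0.001,"claw": -1}
    - {"dx": -0.1,"dy": 0,"dz": -0.17,"yaw": 0.001,"claw": -1}
    - {"dx": -0.174,"dy": 0,"dz": -0.17,"yaw": 0.001,"claw": -1}
    - {"dx": -0.174,"dy": 0,"dz": -0.17,"yaw": 0.001,"claw": -1}

```text
time: 52.1
tool_pos: [0.5685, -0.2864, 0.1137]
tool_rot: [0.001, 0.65, 0.76, -0.0]
contact_force: [-0.9, 0.5, -1.3]
gripper_width: 1.0
grasp_force: 0.0
```

```bash
python3 -c "
from h import *
st();c=np.load('cal.npy')
T=T_wt();im=snap('wrist','w18.png');cv2.imwrite('pics/w182.png',cv2.resize(im[:,:,::-1],(800,600)))
g=ring(im,'white',cal2w(c,(0,.02,0)),.012,T);print(calf(g))
print(np.unique(im[60:230,175:330].reshape(-1,3)//64,axis=0,return_counts=True)[1].max())
inc(cal2w(c,(0,-.0635,.05)),98.95)"
```

```text
t 52.1 tcp [ 0.5685 -0.2864  0.1137] cal [-0.0001 -0.0643] F_tool [ 0.6 -0.8  1.3] w 85.0 g 0.0
white [ 0.5558 -0.2061] IoU 0.49
[-0.00011355  0.01698998]
9073
dx -0.0016 dy 0.0004 dz 0.1263 yaw 0.0003 (x-angle now 98.98)
```

>>> send_rows:
  increments:
    - {"dx": -0.001,"dy": 0.001,"dz": 0.06,"yaw": 0,"claw": -1}
    - {"dx": -0.001,"dy": 0.001,"dz": 0.115,"yaw": 0,"claw": -1}
    - {"dx": -0.001,"dy": 0.001,"dz": 0.126,"yaw": 0,"claw": -1}
    - {"dx": -0.001,"dy": 0.001,"dz": 0.126,"yaw": 0,"claw": -0.2}
    - {"dx": -0.001,"dy": 0.001,"dz": 0.126,"yaw": 0,"claw": 0.5}
    - {"dx": -0.001,"dy": 0.001,"dz": 0.126,"yaw": 0,"claw": 0.75}
    - {"dx": -0.001,"dy": 0.001,"dz": 0.126,"yaw": 0,"claw": 0.75}
    - {"dx": -0.001,"dy": 0.001,"dz": 0.126,"yaw": 0,"claw": 0.75}
    - {"dx": -0.001,"dy": 0.001,"dz": 0.126,"yaw": 0,"claw": 0.75}
    - {"dx": -0.001,"dy": 0.001,"dz": 0.126,"yaw": 0,"claw": 0.75}

```text
time: 53.4
tool_pos: [0.5688, -0.285, 0.0514]
tool_rot: [0.0, 0.649, 0.761, -0.0]
contact_force: [-4.5, 0.6, 5.3]
gripper_width: 0.178
grasp_force: 60.3
```

```bash
python3 -c "
from h import *
st()"
```

```text
t 53.4 tcp [ 0.5688 -0.285   0.0514] cal [ 0.0004 -0.0629] F_tool [ 1.3 -4.4 -5.3] w 15.1 g 60.250781178474426
```

>>> send_rows:
  increments:
    - {"dx": 0.004,"dy": 0,"dz": 0,"yaw": 0,"claw": 0.75}
    - {"dx": 0.01,"dy": 0,"dz": 0,"yaw": 0,"claw": 0.75}
    - {"dx": 0.017,"dy": 0,"dz": 0,"yaw": 0,"claw": 0.75}
    - {"dx": 0.024,"dy": 0,"dz": 0,"yaw": 0,"claw": 0.75}
    - {"dx": 0.03,"dy": 0,"dz": 0,"yaw": 0,"claw": 0.75}
    - {"dx": 0.036,"dy": 0,"dz": 0,"yaw": 0,"claw": 0.75}
    - {"dx": 0.042,"dy": 0,"dz": 0,"yaw": 0,"claw": 0.75}
    - {"dx": 0.048,"dy": 0,"dz": 0,"yaw": 0,"claw": 0.75}
    - {"dx": 0.054,"dy": 0,"dz": 0,"yaw": 0,"claw": 0.75}
    - {"dx": 0.06,"dy": 0,"dz": 0,"yaw": 0,"claw": 0.75}
    - {"dx": 0.066,"dy": 0,"dz": 0,"yaw": 0,"claw": 0.75}
    - {"dx": 0.072,"dy": 0,"dz": 0,"yaw": 0,"claw": 0.75}
    - {"dx": 0.078,"dy": 0,"dz": 0,"yaw": 0,"claw": 0.75}
    - {"dx": 0.084,"dy": 0,"dz": 0,"yaw": 0,"claw": 0.75}
    - {"dx": 0.09,"dy": 0,"dz": 0,"yaw": 0,"claw": 0.75}
    - {"dx": 0.095,"dy": 0,"dz": 0,"yaw": 0,"claw": 0.75}
    - {"dx": 0.099,"dy": 0,"dz": 0,"yaw": 0,"claw": 0.75}
    - {"dx": 0.102,"dy": 0,"dz": 0,"yaw": 0,"claw": 0.75}
    - {"dx": 0.102,"dy": 0,"dz": 0,"yaw": 0,"claw": 0.75}

```text
time: 55.78
tool_pos: [0.5611, -0.2356, 0.0514]
tool_rot: [0.001, 0.649, 0.761, -0.001]
contact_force: [-3.4, -3.1, 6.5]
gripper_width: 0.174
grasp_force: 60.2
```

```bash
python3 -c "
from h import *
st()"
```

```text
t 55.775 tcp [ 0.5611 -0.2356  0.0514] cal [ 0.0005 -0.0129] F_tool [-2.6 -3.8 -6.5] w 14.8 g 60.21848738193512
```

>>> send_rows:
  increments:
    - {"dx": 0.002,"dy": 0,"dz": 0,"yaw": 0,"claw": 0.75}
    - {"dx": 0.004,"dy": 0,"dz": 0,"yaw": 0,"claw": 0.75}
    - {"dx": 0.004,"dy": 0,"dz": 0,"yaw": 0,"claw": 0.75}
    - {"dx": 0.004,"dy": 0,"dz": 0,"yaw": 0,"claw": 0.75}
    - {"dx": 0.004,"dy": 0,"dz": 0,"yaw": 0,"claw": 0.75}
    - {"dx": 0.004,"dy": 0,"dz": 0,"yaw": 0,"claw": 0.75}
    - {"dx": 0.004,"dy": 0,"dz": 0,"yaw": 0,"claw": 0.75}
    - {"dx": 0.004,"dy": 0,"dz": 0,"yaw": 0,"claw": 0.75}

```text
time: 56.78
tool_pos: [0.5609, -0.2341, 0.0514]
tool_rot: [0.002, 0.649, 0.761, -0.001]
contact_force: [-3.5, -5.6, 4.1]
gripper_width: 0.173
grasp_force: 60.1
```

```bash
python3 -c "
from h import *
st();im=snap('wrist','w19.png')
for n in ('w8','w9','w14','w19'):
    a=cv2.imread(f'pics/{n}.png')[:,:,::-1];h=cv2.cvtColor(np.ascontiguousarray(a),cv2.COLOR_RGB2HSV).astype(int)
    o=(h[...,0]>4)&(h[...,0]<20)&(h[...,1]>160);yy=np.nonzero(o[:230,225])[0];b=(h[...,0]>95)&(h[...,0]<125)&(h[...,1]>80);zz=np.nonzero(b[170:240,225])[0]+170
    print(n,'pad rows',yy.min(),yy.max(),'block from',zz.min())
"
```

```text
t 56.775 tcp [ 0.5609 -0.2341  0.0514] cal [ 0.0005 -0.0114] F_tool [-5.  -4.3 -4.1] w 14.7 g 60.090842843055725
w8 pad rows 173 187 block from 191
w9 pad rows 180 195 block from 197
w14 pad rows 180 195 block from 199
w19 pad rows 185 193 block from 196
```

The pad reads pressed in as with the others and has been held, so open and pick white.

>>> send_rows:
  increments:
    - {"dx": -0.01,"dy": 0,"dz": 0,"yaw": 0,"claw": 0.75}
    - {"dx": -0.03,"dy": 0,"dz": 0,"yaw": 0,"claw": 0.75}
    - {"dx": -0.05,"dy": 0,"dz": 0,"yaw": 0,"claw": 0.75}
    - {"dx": -0.07,"dy": 0,"dz": 0,"yaw": 0,"claw": 0.75}
    - {"dx": -0.09,"dy": 0,"dz": 0,"yaw": 0,"claw": 0.75}
    - {"dx": -0.102,"dy": 0,"dz": 0,"yaw": 0,"claw": 0.75}
    - {"dx": -0.107,"dy": 0,"dz": 0,"yaw": 0,"claw": 0.75}
    - {"dx": -0.107,"dy": 0,"dz": 0,"yaw": 0,"claw": 0.75}
    - {"dx": -0.107,"dy": 0,"dz": 0,"yaw": 0,"claw": -1}
    - {"dx": -0.107,"dy": 0,"dz": 0,"yaw": 0,"claw": -1}
    - {"dx": -0.107,"dy": 0,"dz": 0,"yaw": 0,"claw": -1}
    - {"dx": -0.107,"dy": 0,"dz": -0.08,"yaw": 0,"claw": -1}
    - {"dx": -0.107,"dy": 0,"dz": -0.16,"yaw": 0,"claw": -1}
    - {"dx": 0.02,"dy": 0,"dz": -0.2,"yaw": 0,"claw": -1}
    - {"dx": 0.02,"dy": 0,"dz": -0.2,"yaw": 0,"claw": -1}
    - {"dx": 0.02,"dy": 0,"dz": -0.2,"yaw": 0,"claw": -1}

```text
time: 58.82
tool_pos: [0.5589, -0.2221, 0.15]
tool_rot: [0.0, 0.649, 0.761, -0.0]
contact_force: [-0.5, -0.4, -1.6]
gripper_width: 1.0
grasp_force: 0.0
```

```bash
python3 -c "
from h import *
st();c=np.load('cal.npy')
inc(cal2w(c,(0,.0455,.011)),98.95)"
```

```text
t 58.825 tcp [ 0.5589 -0.2221  0.15  ] cal [0.0004 0.0007] F_tool [-0.4 -0.5  1.6] w 85.0 g 0.0
dx 0.0896 dy -0.0006 dz 0.2780 yaw 0.0020 (x-angle now 99.12)
```

>>> send_rows:
  increments:
    - {"dx": 0.06,"dy": 0,"dz": 0.08,"yaw": 0.001,"claw": -1}
    - {"dx": 0.09,"dy": 0,"dz": 0.16,"yaw": 0.001,"claw": -1}
    - {"dx": 0.09,"dy": 0,"dz": 0.23,"yaw": 0.001,"claw": -1}
    - {"dx": 0.09,"dy": 0,"dz": 0.26,"yaw": 0.001,"claw": -1}
    - {"dx": 0.09,"dy": 0,"dz": 0.272,"yaw": 0.001,"claw": -1}
    - {"dx": 0.09,"dy": 0,"dz": 0.278,"yaw": 0.001,"claw": -1}
    - {"dx": 0.09,"dy": 0,"dz": 0.278,"yaw": 0.001,"claw": -0.6}
    - {"dx": 0.09,"dy": 0,"dz": 0.278,"yaw": 0.001,"claw": -0.2}
    - {"dx": 0.09,"dy": 0,"dz": 0.278,"yaw": 0.001,"claw": -0.2}
    - {"dx": 0.09,"dy": 0,"dz": 0.278,"yaw": 0.001,"claw": -0.2}
    - {"dx": 0.09,"dy": 0,"dz": 0.278,"yaw": 0.001,"claw": -0.2}
    - {"dx": 0.09,"dy": 0,"dz": 0.278,"yaw": 0.001,"claw": -0.2}

```text
time: 60.32
tool_pos: [0.5534, -0.1787, 0.0135]
tool_rot: [0.002, 0.649, 0.76, 0.0]
contact_force: [-0.0, -0.6, 6.9]
gripper_width: 0.682
grasp_force: 64.0
```

```bash
python3 -c "
from h import *
st();
inc([.5746,.0268,.095],98.95)"
```

```text
t 60.325 tcp [ 0.5534 -0.1787  0.0135] cal [0.0017 0.0445] F_tool [-0.6 -0.1 -6.9] w 58.0 g 63.97388935089111
dx 0.3990 dy 0.1067 dz -0.1636 yaw 0.0005 (x-angle now 98.99)
```

>>> send_rows:
  increments:
    - {"dx": 0,"dy": 0,"dz": -0.04,"yaw": 0,"claw": -0.2}
    - {"dx": 0,"dy": 0,"dz": -0.1,"yaw": 0,"claw": -0.2}
    - {"dx": 0,"dy": 0,"dz": -0.17,"yaw": 0,"claw": -0.2}
    - {"dx": 0.1,"dy": 0.027,"dz": -0.17,"yaw": 0,"claw": -0.2}
    - {"dx": 0.2,"dy": 0.054,"dz": -0.17,"yaw": 0,"claw": -0.2}
    - {"dx": 0.3,"dy": 0.08,"dz": -0.17,"yaw": 0,"claw": -0.2}
    - {"dx": 0.38,"dy": 0.102,"dz": -0.17,"yaw": 0,"claw": -0.2}
    - {"dx": 0.398,"dy": 0.108,"dz": -0.17,"yaw": 0,"claw": -0.2}
    - {"dx": 0.398,"dy": 0.108,"dz": -0.17,"yaw": 0,"claw": -0.2}
    - {"dx": 0.398,"dy": 0.108,"dz": -0.17,"yaw": 0,"claw": -0.2}
    - {"dx": 0.398,"dy": 0.108,"dz": -0.17,"yaw": 0,"claw": -0.2}
    - {"dx": 0.398,"dy": 0.108,"dz": -0.17,"yaw": 0,"claw": -0.2}

```text
time: 61.82
tool_pos: [0.5741, 0.0263, 0.0963]
tool_rot: [-0.0, 0.65, 0.76, -0.0]
contact_force: [0.6, -0.4, -0.8]
gripper_width: 0.677
grasp_force: 65.5
```

```bash
python3 -c "
from h import *
st();T=T_wt();im=snap('wrist','w20.png')
print(im[222:250:1,255].tolist());inc([.5745,.0266,.05],98.95)
"
```

```text
t 61.825 tcp [0.5741 0.0263 0.0963] cal [0.0541 0.2437] F_tool [-0.5  0.5  0.8] w 57.5 g 65.51234722137451
[[161, 155, 139], [161, 153, 140], [160, 153, 139], [160, 155, 141], [160, 154, 140], [160, 153, 139], [160, 154, 139], [160, 152, 138], [158, 151, 137], [153, 146, 132], [133, 127, 116], [132, 126, 118], [129, 124, 114], [128, 123, 114], [129, 124, 118], [131, 125, 119], [132, 127, 120], [131, 127, 117], [119, 114, 108], [159, 108, 117], [214, 131, 157], [220, 135, 163], [218, 132, 160], [219, 134, 161], [220, 135, 161], [220, 132, 161], [219, 133, 159], [220, 133, 160]]
dx 0.0003 dy 0.0009 dz 0.0925 yaw -0.0002 (x-angle now 98.93)
```

>>> send_rows:
  increments:
    - {"dx": 0,"dy": 0.001,"dz": 0.03,"yaw": 0,"claw": -0.2}
    - {"dx": 0,"dy": 0.001,"dz": 0.045,"yaw": 0,"claw": -0.2}
    - {"dx": 0,"dy": 0.001,"dz": 0.06,"yaw": 0,"claw": -0.2}
    - {"dx": 0,"dy": 0.001,"dz": 0.07,"yaw": 0,"claw": -0.2}
    - {"dx": 0,"dy": 0.001,"dz": 0.08,"yaw": 0,"claw": -0.2}
    - {"dx": 0,"dy": 0.001,"dz": 0.09,"yaw": 0,"claw": -0.2}
    - {"dx": 0,"dy": 0.001,"dz": 0.09,"yaw": 0,"claw": -0.2}

```text
time: 62.75
tool_pos: [0.5743, 0.0272, 0.0509]
tool_rot: [-0.0, 0.65, 0.76, -0.0]
contact_force: [-0.1, 0.7, 0.8]
gripper_width: 0.676
grasp_force: 65.5
```

```bash
python3 -c "
from h import *
st()"
```

```text
t 62.75 tcp [0.5743 0.0272 0.0509] cal [0.0544 0.2446] F_tool [ 0.7 -0.  -0.8] w 57.4 g 65.51423013210297
```

>>> send_rows:
  increments:
    - {"dx": 0,"dy": 0,"dz": 0.008,"yaw": 0,"claw": -0.2}
    - {"dx": 0,"dy": 0,"dz": 0.013,"yaw": 0,"claw": -0.2}
    - {"dx": 0,"dy": 0,"dz": 0.015,"yaw": 0,"claw": -0.2}
    - {"dx": 0,"dy": 0,"dz": 0.015,"yaw": 0,"claw": -0.2}
    - {"dx": 0,"dy": 0,"dz": 0.015,"yaw": 0,"claw": -0.6}
    - {"dx": 0,"dy": 0,"dz": 0.015,"yaw": 0,"claw": -1}
    - {"dx": 0,"dy": 0,"dz": 0.015,"yaw": 0,"claw": -1}
    - {"dx": 0,"dy": 0,"dz": -0.06,"yaw": 0,"claw": -1}
    - {"dx": 0,"dy": 0,"dz": -0.15,"yaw": 0,"claw": -1}
    - {"dx": -0.1,"dy": -0.018,"dz": -0.17,"yaw": 0,"claw": -1}
    - {"dx": -0.22,"dy": -0.04,"dz": -0.17,"yaw": 0,"claw": -1}
    - {"dx": -0.34,"dy": -0.06,"dz": -0.17,"yaw": 0,"claw": -1}
    - {"dx": -0.46,"dy": -0.082,"dz": -0.17,"yaw": 0,"claw": -1}
    - {"dx": -0.56,"dy": -0.1,"dz": -0.17,"yaw": 0,"claw": -1}
    - {"dx": -0.616,"dy": -0.109,"dz": -0.17,"yaw": 0,"claw": -1}
    - {"dx": -0.616,"dy": -0.109,"dz": -0.17,"yaw": 0,"claw": -1}
    - {"dx": -0.616,"dy": -0.109,"dz": -0.17,"yaw": 0,"claw": -1}

```text
time: 64.88
tool_pos: [0.5688, -0.2849, 0.1361]
tool_rot: [-0.0, 0.649, 0.76, 0.0]
contact_force: [-0.6, 0.3, 0.3]
gripper_width: 0.999
grasp_force: 0.0
```

```bash
python3 -c "
from h import *
st();c=np.load('cal.npy');s=snap('side','s3.png');w=snap('scene','sc3.png')
u=proj('side',[.575,.027,.03]).astype(int);v=proj('scene',[.575,.027,.03]).astype(int)
A=[cv2.resize(i[y-45:y+45,x-60:x+60,::-1],(400,300),interpolation=cv2.INTER_CUBIC) for i,(x,y) in((s,u),(w,v))];cv2.imwrite('pics/c3.png',np.hstack(A))
inc(cal2w(c,(0,-.0635,.05)),98.95)"
```

```text
t 64.875 tcp [ 0.5688 -0.2849  0.1361] cal [ 0.0005 -0.0628] F_tool [ 0.4 -0.6 -0.3] w 85.0 g 0.0
dx -0.0024 dy -0.0014 dz 0.1724 yaw 0.0013 (x-angle now 99.06)
```

View pics/c3.png

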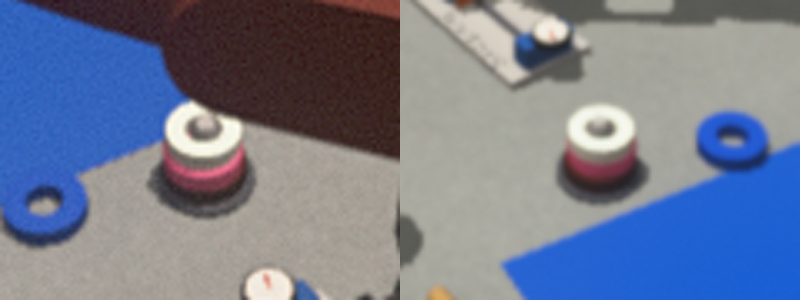

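All three rings are stacked flat: white on pink on brown, with the post tip showing. Last step is to shut the empty caliper.

>>> send_rows:
  increments:
    - {"dx": -0.002,"dy": -0.001,"dz": 0.08,"yaw": 0.001,"claw": -1}
    - {"dx": -0.002,"dy": -0.001,"dz": 0.155,"yaw": 0.001,"claw": -1}
    - {"dx": -0.002,"dy": -0.001,"dz": 0.172,"yaw": 0.001,"claw": -1}
    - {"dx": -0.002,"dy": -0.001,"dz": 0.172,"yaw": 0.001,"claw": -0.2}
    - {"dx": -0.002,"dy": -0.001,"dz": 0.172,"yaw": 0.001,"claw": 0.5}
    - {"dx": -0.002,"dy": -0.001,"dz": 0.172,"yaw": 0.001,"claw": 0.75}
    - {"dx": -0.002,"dy": -0.001,"dz": 0.172,"yaw": 0.001,"claw": 0.75}
    - {"dx": -0.002,"dy": -0.001,"dz": 0.172,"yaw": 0.001,"claw": 0.75}
    - {"dx": -0.002,"dy": -0.001,"dz": 0.172,"yaw": 0.001,"claw": 0.75}
    - {"dx": -0.002,"dy": -0.001,"dz": 0.172,"yaw": 0.001,"claw": 0.75}

```text
time: 66.22
tool_pos: [0.5691, -0.2871, 0.0517]
tool_rot: [0.001, 0.65, 0.76, 0.0]
contact_force: [-1.2, 0.3, 5.8]
gripper_width: 0.174
grasp_force: 60.3
```

>>> send_rows:
  increments:
    - {"dx": 0.01,"dy": 0,"dz": 0,"yaw": 0,"claw": 0.75}
    - {"dx": 0.022,"dy": 0,"dz": 0,"yaw": 0,"claw": 0.75}
    - {"dx": 0.036,"dy": 0,"dz": 0,"yaw": 0,"claw": 0.75}
    - {"dx": 0.05,"dy": 0,"dz": 0,"yaw": 0,"claw": 0.75}
    - {"dx": 0.064,"dy": 0,"dz": 0,"yaw": 0,"claw": 0.75}
    - {"dx": 0.078,"dy": 0,"dz": 0,"yaw": 0,"claw": 0.75}
    - {"dx": 0.092,"dy": 0,"dz": 0,"yaw": 0,"claw": 0.75}
    - {"dx": 0.106,"dy": 0,"dz": 0,"yaw": 0,"claw": 0.75}
    - {"dx": 0.12,"dy": 0,"dz": 0,"yaw": 0,"claw": 0.75}
    - {"dx": 0.134,"dy": 0,"dz": 0,"yaw": 0,"claw": 0.75}
    - {"dx": 0.148,"dy": 0,"dz": 0,"yaw": 0,"claw": 0.75}
    - {"dx": 0.16,"dy": 0,"dz": 0,"yaw": 0,"claw": 0.75}
    - {"dx": 0.172,"dy": 0,"dz": 0,"yaw": 0,"claw": 0.75}
    - {"dx": 0.182,"dy": 0,"dz": 0,"yaw": 0,"claw": 0.75}
    - {"dx": 0.19,"dy": 0,"dz": 0,"yaw": 0,"claw": 0.75}
    - {"dx": 0.196,"dy": 0,"dz": 0,"yaw": 0,"claw": 0.75}
    - {"dx": 0.2,"dy": 0,"dz": 0,"yaw": 0,"claw": 0.75}
    - {"dx": 0.203,"dy": 0,"dz": 0,"yaw": 0,"claw": 0.75}
    - {"dx": 0.203,"dy": 0,"dz": 0,"yaw": 0,"claw": 0.75}

```text
time: 68.6
tool_pos: [0.5535, -0.1869, 0.0517]
tool_rot: [0.001, 0.65, 0.76, -0.0]
contact_force: [-2.5, 0.1, 7.0]
gripper_width: 0.174
grasp_force: 60.6
```

```bash
python3 -c "
from h import *
st()"
```

```text
t 68.6 tcp [ 0.5535 -0.1869  0.0517] cal [0.0005 0.0364] F_tool [ 0.5 -2.4 -7. ] w 14.8 g 60.55293560028076
```

>>> send_rows:
  increments:
    - {"dx": 0.002,"dy": 0,"dz": 0,"yaw": 0,"claw": 0.75}
    - {"dx": 0.004,"dy": 0,"dz": 0,"yaw": 0,"claw": 0.75}
    - {"dx": 0.006,"dy": 0,"dz": 0,"yaw": 0,"claw": 0.75}
    - {"dx": 0.008,"dy": 0,"dz": 0,"yaw": 0,"claw": 0.75}
    - {"dx": 0.008,"dy": 0,"dz": 0,"yaw": 0,"claw": 0.75}

```text
time: 69.22
tool_pos: [0.5534, -0.1862, 0.0517]
tool_rot: [0.004, 0.65, 0.76, -0.002]
contact_force: [-0.4, -11.3, 1.2]
gripper_width: 0.169
grasp_force: 59.8
```

```bash
python3 -c "
from h import *
st()"
```

```text
t 69.225 tcp [ 0.5534 -0.1862  0.0517] cal [0.0005 0.0371] F_tool [-11.1  -2.1  -1.1] w 14.4 g 59.76207733154297
```

Hard stop reached (11 N), so the jaw is fully shut. Release and lift away.

>>> send_rows:
  increments:
    - {"dx": 0.005,"dy": 0,"dz": 0,"yaw": 0,"claw": -1}
    - {"dx": 0.003,"dy": 0,"dz": 0,"yaw": 0,"claw": -1}
    - {"dx": 0,"dy": 0,"dz": 0,"yaw": 0,"claw": -1}
    - {"dx": 0,"dy": 0,"dz": 0,"yaw": 0,"claw": -1}
    - {"dx": 0,"dy": 0,"dz": -0.1,"yaw": 0,"claw": -1}
    - {"dx": 0,"dy": 0,"dz": -0.2,"yaw": 0,"claw": -1}
    - {"dx": -0.1,"dy": 0,"dz": -0.3,"yaw": 0,"claw": -1}
    - {"dx": -0.1,"dy": 0,"dz": -0.35,"yaw": 0,"claw": -1}
    - {"dx": -0.1,"dy": 0,"dz": -0.35,"yaw": 0,"claw": -1}
    - {"dx": -0.1,"dy": 0,"dz": -0.35,"yaw": 0,"claw": -1}
    - {"dx": -0.1,"dy": 0,"dz": -0.35,"yaw": 0,"claw": -1}

```text
time: 70.6
tool_pos: [0.559, -0.2308, 0.2229]
tool_rot: [-0.002, 0.65, 0.76, -0.0]
contact_force: [-0.7, 0.0, -0.0]
gripper_width: 1.003
grasp_force: 0.0
```

```bash
python3 -c "
from h import *
st();T=T_wt();im=snap('wrist','w21.png');h=cv2.cvtColor(im,cv2.COLOR_RGB2HSV).astype(int)
o=(h[...,0]>4)&(h[...,0]<20)&(h[...,1]>150)
o[:,:170]=0;o[:,340:]=0;o[240:]=0
yy,xx=np.nonzero(o);print(len(yy),yy.min(),yy.max(),xx.min(),xx.max())
print('pad front edge cal',calf(onz('wrist',(xx.mean(),np.percentile(yy,2)),.031,T)))
"
```

```text
t 70.6 tcp [ 0.559  -0.2308  0.2229] cal [-0.0008 -0.0079] F_tool [ 0.1 -0.7  0. ] w 85.3 g 0.0
246 92 97 232 279
pad front edge cal [3.43337204e-05 7.20374357e-02]
```

```bash
python3 -c "
from plant import manip
print(manip.job_done())"
```

```text
the job is handed in; nothing more can be done
None
```

The three rings present (brown, pink, white; no yellow) were gauged and stacked on the post in that order, the empty caliper was slid fully shut, the jar, cup and spatula were left alone, and the job was handed in at about 71 s of robot time.

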